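Show an objective's front lens to the inspection camera

TASK

First lay the light bar, white strip up, in the two cradles of the inspection station, centred and fully down in both slots, and let go of it. Then take the longest of the three objectives out of the rack and hold it in the air in front of the tilted inspection camera, nose towards the camera, its front lens centred on the camera's line of sight, square to it and about 90 mm from the camera's glass. Finish while holding it still there, touching neither bar nor station with it, and leave the other objectives and everything else on the desk where they are.

Things in the scene. Friction and masses are not known exactly. Their poses are not given: they have to be found in the camera images.
- bar_center (a point): centre (half-way up) of the light bar: a loose straight black bar 220 long x 25 wide x 25 mm high, 0.1 to 0.2 kg, with a white diffuser strip along its top, lying flat on the table at the start with the strip up. x along its length, y across, z out of the strip.
- cradle_mid (a point): on the fixed inspection station (aluminium base plate 170 x 240 x 10 mm), the middle between its two dark steel U-shaped cradles, at the level of their slot floors, 45 mm above the table. y runs from one cradle to the other, z up; the camera stands 110 mm away along +x. The cradles stand at 90 mm either side along y, each 20 mm wide in y; their slots are 33 mm wide in x and 12 mm deep. Laid home, the bar lies along y with its centre 12.5 mm above this point.
- camera_glass (a point): centre of the front glass (28 mm across) of the small black inspection camera on the station; the camera housing is 50 mm wide. z is the way the camera looks: up and leaning 0.4 to 0.75 rad from vertical over the cradles, towards the robot's side (a stiff hinge set differently each time); y is horizontal.
- long_objective_center (a point): centre (half-way along) of the longest of three microscope objectives standing nose down in the rack: 70 mm long overall; from the bottom: steel nose 20 mm across and 20 mm long, steel barrel 30 mm across and 45 mm long, brass thread 23 mm across and 5 mm long. 0.16 to 0.24 kg, balanced about at its centre. z along it from nose to thread.
- long_objective_nose (a point): centre of the long objective's front lens, at the tip of its nose, 35 mm from its centre; same axes.
- long_objective_thread (a point): end of the long objective's brass thread, 35 mm from its centre; same axes.
- rack_top (a point): middle of the top face of the fixed grey rack, 210 x 70 x 30 mm, top 30 mm above the table; x along its length, z up. Three holes 24 mm across in a row along x, 70 mm apart; each objective hangs in one by the shoulder of its barrel, which rests on the top face, the nose inside with 2 mm of play. Which one stands in which hole varies.
- short_objective_center (a point): centre of the short objective, 43 mm long (barrel 30 mm across, standing 23 mm above the rack). To be left alone.
- medium_objective_center (a point): centre of the medium objective, 53 mm long (barrel 30 mm across, standing 33 mm above the rack). To be left alone.
- mouse: bystander: a black computer mouse, 100 x 60 x 30 mm; origin at the centre of its underside. To be left alone.
- dish: bystander: a clear shallow round dish, 84 mm across, 18 mm high; origin at the centre of its underside. To be left alone.
- slide_box: bystander: a blue slide box, 85 x 100 x 34 mm; origin at the centre of its underside. To be left alone.
- lens_fluid: bystander: a small bottle, 48 mm across, 100 mm high; origin at the centre of its underside. To be left alone.
- mug: bystander: a white mug, 80 mm across (handle extra), 95 mm high; origin at the centre of its underside. To be left alone.
- tissue_tub: bystander: a closed tub, 72 mm across, 75 mm high; origin at the centre of its underside. To be left alone.

How it is judged:
On the way, in this order (a step that is already met when the one before it is completed fails the run):
1. the light bar lies home in both cradles, let go, while the long objective is still in the rack (x of bar_center in the frame of cradle_mid between -0.007 and 0.007 m and y of bar_center in the frame of cradle_mid between -0.016 and 0.016 m and z of bar_center in the frame of cradle_mid between 0.0085 and 0.0165 m and angle between the x axis of bar_center and the y axis of cradle_mid, either way round below 0.07 rad and angle between bar_center's own z axis and vertical below 0.07 rad and contact force between the fingers and light_bar below 0.1 N and linear speed of light_bar below 0.02 m/s and distance of long_objective_center from where it was at the start of the episode below 0.02 m), for 0.2 s.
2. the long objective is lifted clear of the rack (z of long_objective_nose in the frame of rack_top above 0.02 m and contact force between the fingers and long_objective above 1 N), for 0.1 s.
At the end, for the whole second after the job is handed in: Bar let go in both slots: centre within 7 mm across, 16 mm along, 4 mm in height, 0.07 rad. Long objective gripped, still, touching neither bar nor station: nose 75 to 105 mm from the glass, within 15 mm of the line of sight each way, axis within 0.21 rad of it, thread end away (x of bar_center in the frame of cradle_mid between -0.007 and 0.007 m and y of bar_center in the frame of cradle_mid between -0.016 and 0.016 m and z of bar_center in the frame of cradle_mid between 0.0085 and 0.0165 m and angle between the x axis of bar_center and the y axis of cradle_mid, either way round below 0.07 rad and angle between bar_center's own z axis and vertical below 0.07 rad and contact force between each of the fingers, long_objective and light_bar below 0.1 N and x of long_objective_nose in the frame of camera_glass between -0.015 and 0.015 m and y of long_objective_nose in the frame of camera_glass between -0.015 and 0.015 m and z of long_objective_nose in the frame of camera_glass between 0.075 and 0.105 m and angle between the z axis of long_objective_center and the z axis of camera_glass, either way round below 0.21 rad and z of long_objective_thread in the frame of camera_glass above 0.12 m and contact force between the fingers and long_objective above 1 N and contact force between long_objective and station below 0.1 N and linear speed of long_objective below 0.02 m/s and angular speed of long_objective below 0.2 rad/s); the arm keeps its last pose, push and grip.
It fails at once if another objective is disturbed (moved over 15 mm) (distance of any of short_objective_center, medium_objective_center from where it was at the start of the episode above 0.015 m).
It fails at once if a bystander is moved over 25 mm (distance of any of mouse, dish, slide_box, lens_fluid, mug, tissue_tub from where it was at the start of the episode above 0.025 m).
It fails at once if the objective is knocked against the station or its camera (over 3 N) (contact force between long_objective and station above 3 N).
It also fails if it takes over 67 s, if anything falls off the work surface, if the arm or the gripper's body presses on something with over 40 N, if the wrist force passes 120 N, or if a joint passes its speed limit or range.

ROBOT

A 6-joint arm with a two-finger parallel gripper is mounted at the origin on the work surface. World frame = base frame: x ahead of the robot, y to its left, z up, the work surface at z = 0. Lengths are in m, angles in rad, forces in N, time in s.
With the tool pointing down it reaches from about 0.425 to 0.95 m from the base axis. Payload 3.5 kg.
Tool frame: the origin (TCP) lies midway between the tips of the shut fingers; the grasp point (between the pads) lies 19 mm behind it; x points along the fingers, y is the direction in which the jaws open and shut, and the axes are right-handed (so a half turn about x gives the same grasp; the last joint's range is limited). The gripper opens to 85 mm and grips with 20 to 120 N. Pads are 22 mm wide; open, the fingers measure 114 mm over their backs; the gripper's body (76 mm by 85 mm) begins 54 mm behind the grasp point. The pads swing forward as they close: fully open they stand 13 mm farther back than shut.
Start: joints at [-1.381, 0.286, 1.577, -0, 1.279, -0.15], TCP at [0.225, -0.636, 0.231] pointing down, gripper open.
Joint ranges: [-2.77, 2.77], [-0.9, 2.22], [0.21, 2.48], [-1.53, 4.67], [0.24, 2.81], [-2.84, 2.84]. Speed limits (rad/s): [2.79, 2.79, 3.14, 3.14, 3.14, 3.14].

INTERFACE

Orientations are given as a unit quaternion [x, y, z, w].
In Python, from plant import sensors, optics, ctrl gives the robot as it stands.
- The arm moves only by the tool arm_command, never from a script. Its argument "increments" is a list that holds one entry, the list of rows, each a list of 4 numbers: the shift along the tool's x, y, z in cm, then the turn about the tool's x in rad. A call has 1 to 20 rows; each row shifts and turns the commanded pose from where the row before left it, along the tool's axes as they then stand; what a row does not reach is not made up. A row lasts 1/8 s, in which the tool goes at most 62.5 mm and 10.7 degrees, less where a joint would pass 70% of its speed; a pose out of reach is approached as far as the arm can. A call with a gripper value outside its range is refused whole. "grip" is the finger opening in cm, from 0 to 8.54, set as the call begins (left out, the last holds). The fingers move at their own pace and stop on an object; "grip_force" is the grip in N (left out, the last holds). Time passes only in rows, so rows that do not move let the fingers close. It gives the time, the measured TCP pose, the force and the opening at its end, in the units of the state.
- sensors.get_state(): the state, without advancing time (a new reading comes with each control period).
- optics.read_camera(name): name is "side" or "top"; returns the picture (400x640x3 uint8, blue, green, red); there is no depth.
- optics.camera_model(name): a dict with "camera_matrix" (3x3 intrinsics, pixels), "world_from_camera" (4x4, takes a point from camera to world coordinates). Camera axes: x right, y up, looking along -z (the intrinsics and any distortion apply to the point x, -y, -z); pixel columns grow to the right and rows downward; lengths in m; the calibration is good to about 2 mm. A picture is of the moment at which its call begins. camera_model takes no time and is no camera call.
- ctrl.sign_off(): hands the job in, once; it reports no verdict.
Trained networks look in the newest picture that a camera, given by its name, has taken for a name from the list of things; names that differ only in an ending like _2 or _b are one class to them, and where a whole thing is asked for, a point or a joint stands for the part that bears it (a point fixed in the world has none). Each returns a list of dicts, best first, with "conf" (0 to 1); they miss things now and then, are a little off and sometimes report something else, mostly with a low value. They report only what shows in the picture. A call takes as long as a camera call.
- optics.boxes_of(camera, query): "at" ([row, column] in pixels, amid what is visible of it).
- optics.place_of(camera, query): "at" ([row, column] in pixels: a listed point, or the origin of a listed thing).
The state is a dict: "time": time; "qpos": joint angles; "dq": joint speeds; "joint_efforts": joint torques, N m; "eef_pos": TCP position; "tcp_rot": TCP orientation; "contact_force": force on the tool from outside, world axes, zero at the start; "wrist_torque": the same for the moment, N m; "opening": opening from 0.0 (shut) to 1.0 (fully open).
Only numpy, scipy, OpenCV 4.12 (cv2) and the standard library are available. Lean on these libraries where they do the work, as an engineer would, in place of code of your own. Each camera call takes 0.05 s, during which the arm holds its last target.

## Working session

There is one attempt and no reset: what is moved stays moved. The work goes in short steps, Python scripts to look and compute and a tool call to move; the robot and the scene stay as the last step left them, time stands still between calls to the robot, and variables do not carry over. Pictures are saved under pics/ and viewed, and the job is handed in when it is done.

Besides the shell and the picture viewer there is one more tool, called as a command line: name --argument value ..., lists and objects as JSON in quotes. arm_command: Moves the arm, as the interface text tells. Its arguments: {"type":"object","properties":{"increments":{"type":"array","items":{"type":"array","items":{"type":"array","items":{"type":"number"}}}},"grip":{"type":"number"},"grip_force":{"type":"number"}},"required":["increments"]}

```bash
mkdir -p pics; ls; python3 - <<'E'
from plant import sensors, optics, ctrl
import cv2,numpy as np
np.set_printoptions(precision=4,suppress=True)
for c in ("side","top"):
    im=optics.read_camera(c); cv2.imwrite(f"pics/{c}0.png",im)
    m=optics.camera_model(c); print(c,m)
print(sensors.get_state())
for c in ("side","top"):
    for q in "bar_center cradle_mid camera_glass long_objective_center long_objective_nose long_objective_thread rack_top short_objective_center medium_objective_center mouse dish slide_box lens_fluid mug tissue_tub".split():
        if q in("mouse","dish","slide_box","lens_fluid","mug","tissue_tub") and c=="side": continue
        print(c,q,[(np.round(d["at"],1).tolist(),round(d["conf"],2)) for d in optics.place_of(c,q)][:3])
E
```

```text
pics
side {'camera_matrix': array([[381.0676,   0.    , 322.4124],
       [  0.    , 381.0676, 195.6257],
       [  0.    ,   0.    ,   1.    ]]), 'world_from_camera': array([[-0.9993,  0.0112, -0.0349,  0.5223],
       [-0.0354, -0.547 ,  0.8364,  0.937 ],
       [-0.0097,  0.837 ,  0.547 ,  0.7116],
       [ 0.    ,  0.    ,  0.    ,  1.    ]])}
top {'camera_matrix': array([[435.6643,   0.    , 318.2018],
       [  0.    , 435.6643, 200.85  ],
       [  0.    ,   0.    ,   1.    ]]), 'world_from_camera': array([[-0.0068,  0.9928, -0.1197,  0.3426],
       [-1.    , -0.0062,  0.0049, -0.0018],
       [ 0.0041,  0.1197,  0.9928,  1.7284],
       [ 0.    ,  0.    ,  0.    ,  1.    ]])}
{'time': 0.1, 'qpos': array([-1.381 ,  0.2871,  1.578 , -0.    ,  1.2786, -0.15  ]), 'dq': array([-0.0004, -0.0021, -0.0022, -0.0012, -0.0012, -0.0006]), 'joint_efforts': array([  0.0006, -40.7297, -29.3699,  -0.0002,   0.0034,   0.    ]), 'eef_pos': array([ 0.2249, -0.6358,  0.2301]), 'tcp_rot': array([-0.6969, -0.1203,  0.697 , -0.1188]), 'contact_force': array([ 0.9219, -0.3257, -0.3301]), 'wrist_tor
[... 601 characters left out ...]
[([187.1, 312.0], 0.95), ([230.1, 182.4], 0.34)]
top camera_glass [([159.3, 314.1], 0.58)]
top long_objective_center [([215.8, 231.4], 0.45)]
top long_objective_nose [([212.7, 232.9], 0.42)]
top long_objective_thread [([210.9, 231.2], 0.55), ([163.9, 238.6], 0.23)]
top rack_top [([211.9, 232.5], 0.72)]
top short_objective_center [([197.5, 230.4], 0.48)]
top medium_objective_center [([230.1, 233.2], 0.38)]
top mouse [([166.5, 391.9], 0.61), ([241.3, 302.8], 0.57), ([160.4, 313.2], 0.55)]
top dish [([233.9, 347.5], 0.89)]
top slide_box [([231.8, 181.7], 0.86), ([163.2, 313.3], 0.67)]
top lens_fluid [([163.4, 237.3], 0.56)]
top mug [([227.9, 447.5], 0.58)]
top tissue_tub [([168.1, 393.8], 0.8)]
```

```bash
python3 - <<'E'
import cv2
a=cv2.imread("pics/side0.png")[100:340,200:500]; cv2.imwrite("pics/s1.png",cv2.resize(a,(750,600),interpolation=cv2.INTER_CUBIC))
a=cv2.imread("pics/top0.png")[130:280,160:480]; cv2.imwrite("pics/t1.png",cv2.resize(a,(800,375),interpolation=cv2.INTER_CUBIC))
E
```

```text
(no output)
```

View pics/s1.png

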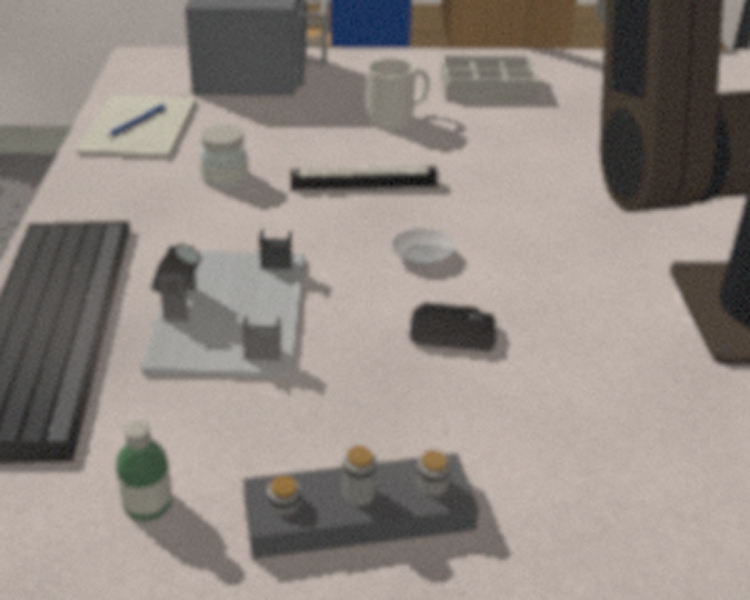

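View pics/t1.png

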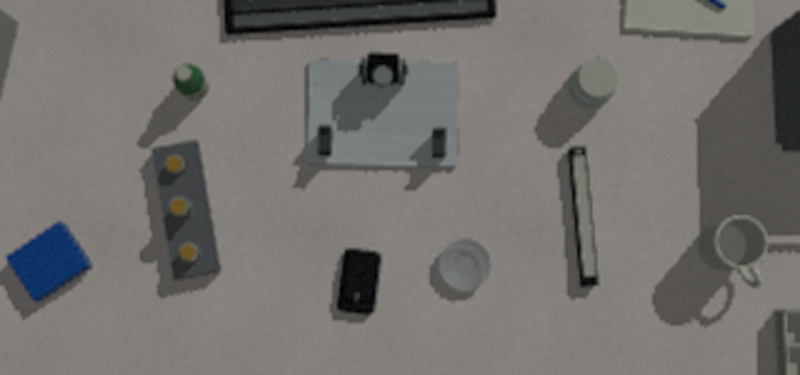

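View pics/side0.png

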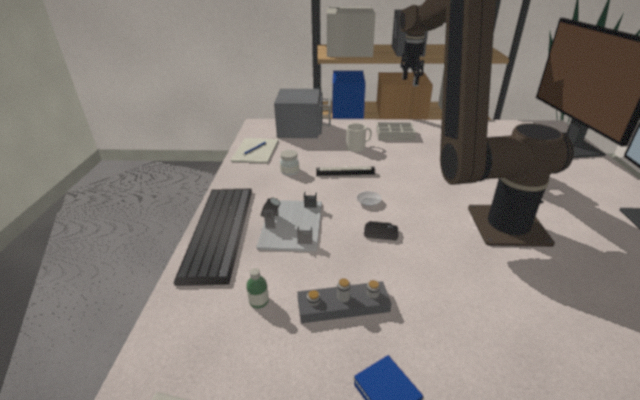

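```bash
cat > h.py <<'E'
from plant import sensors, optics, ctrl
import cv2,numpy as np
from scipy.optimize import least_squares
from scipy.spatial.transform import Rotation as R
np.set_printoptions(precision=4,suppress=True)
def proj(c,P):
    m=optics.camera_model(c);T=np.linalg.inv(m["world_from_camera"]);K=m["camera_matrix"]
    P=np.atleast_2d(P);q=P@T[:3,:3].T+T[:3,3]
    u=K[0,0]*q[:,0]/-q[:,2]+K[0,2]; v=K[1,1]*-q[:,1]/-q[:,2]+K[1,2]
    return np.stack([v,u],1)  # row,col
def ray(c,rc):
    m=optics.camera_model(c);W=m["world_from_camera"];K=m["camera_matrix"]
    d=np.array([(rc[1]-K[0,2])/K[0,0],-(rc[0]-K[1,2])/K[1,1],-1.])
    return W[:3,3],W[:3,:3]@d
def atz(c,rc,z):
    o,d=ray(c,rc);return o+d*(z-o[2])/d[2]
def tri(a,b):
    f=lambda p:np.r_[proj("side",p)[0]-a,proj("top",p)[0]-b]
    s=least_squares(f,[.5,0,.1]);return s.x,s.fun
def show(im,name,r0,r1,c0,c1,k):
    cv2.imwrite("pics/"+name,cv2.resize(im[r0:r1,c0:c1],None,fx=k,fy=k,interpolation=cv2.INTER_CUBIC))
E
python3 - <<'E'
from h import *
S=[];Tt=[]
Q="bar_center cradle_mid camera_glass long_objective_center long_objective_thread long_objective_nose rack_top short_objective_center medium_objective_center".split()
res={}
for i in range(4):
    S.append(optics.read_camera("side").astype(float));Tt.append(optics.read_camera("top").astype(float))
    if i<3:
      for q in Q:
        for c in("side","top"):
            d=optics.place_of(c,q)
            if d: res.setdefault((q,c),[]).append(d[0]["at"])
np.save("S.npy",np.mean(S,0));np.save("T.npy",np.mean(Tt,0))
for q in Q:
    a=res.get((q,"side"));b=res.get((q,"top"))
    print(q,np.round(a,1).tolist() if a else 0,np.round(b,1).tolist() if b else 0, *(tri(np.median(a,0),np.median(b,0)) if a and b else ()))
show(np.mean(Tt,0),"T_bar.png",180,250,370,420,8)
show(np.mean(Tt,0),"T_st.png",145,205,275,350,8)
show(np.mean(Tt,0),"T_rk.png",180,250,215,255,8)
E
```

```text
bar_center [[170.6, 345.3], [171.8, 342.7], [171.0, 340.0]] [[218.8, 389.4], [217.1, 391.7], [215.8, 392.4]] [ 0.4906 -0.3014  0.0111] [ 0.2546  1.8072 -1.9375  0.1466]
cradle_mid [[212.6, 305.3], [211.0, 307.2]] [[187.2, 311.6], [159.1, 316.0], [186.1, 313.8]] [0.6079 0.0066 0.0438] [ 0.1236  0.8008 -1.0533  0.0154]
camera_glass [[202.0, 277.9], [202.1, 277.0]] [[160.8, 314.5], [161.9, 314.0], [161.5, 315.4]] [0.6952 0.0033 0.0762] [ 0.0131  0.0783 -0.1031 -0.0046]
long_objective_center [[289.4, 342.3], [291.5, 342.6], [291.7, 340.5]] [[212.8, 231.4], [215.2, 230.2], [211.6, 231.7]] [0.5036 0.3254 0.0496] [ 0.0652  0.4846 -0.8229  0.0857]
long_objective_thread [[279.2, 339.2], [280.7, 343.4], [279.5, 344.0]] [[208.5, 231.2], [211.4, 230.9], [210.1, 234.1]] [0.5041 0.3204 0.0832] [-0.0732 -0.5412  0.9159 -0.0927]
long_objective_nose [[300.7, 344.0], [299.8, 340.9], [301.2, 342.2]] [[214.8, 233.9], [215.9, 235.0], [213.7, 235.6]] [0.5021 0.3184 0.0108] [ 0.1204  0.8988 -1.5138  0.1621]
rack_top [[296.0, 340.1], [296.8, 340.9], [296.5, 341.4]] [[212.4, 234.8], [214.8, 232.1], [212.6, 234.9]] [0.5065 0.3172 0.0238] [ 0.0586  0.4346 -0.7317  0.0752]
short_objective_center [[299.0, 314.5], [302.7, 312.8]] [[199.7, 228.9], [196.8, 230.6], [198.7, 230.1]] [0.5673 0.3357 0.0277] [ 0.1946  1.3377 -2.3031  0.1262]
medium_objective_center [[293.0, 372.9], [292.9, 373.0], [290.9, 373.4]] [[232.6, 234.2], [232.0, 236.3], [234.1, 234.7]] [0.4307 0.3137 0.0342] [ 0.113   0.9284 -1.5495  0.2527][ WARN:0@25.996] global loadsave.cpp:1063 imwrite_ Unsupported depth image for selected encoder is fallbacked to CV_8U.
```

View pics/T_bar.png

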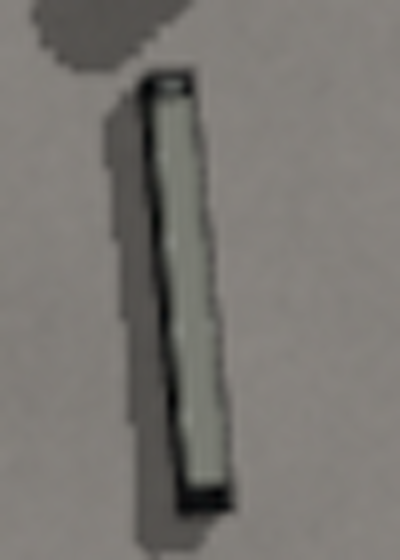

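View pics/T_st.png

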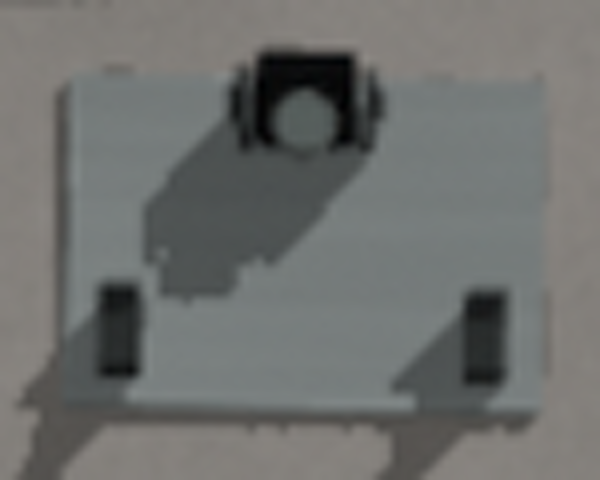

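View pics/T_rk.png

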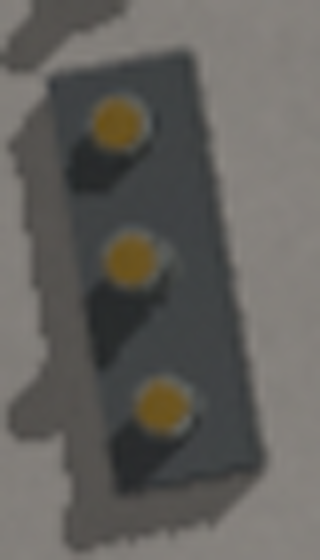

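```bash
python3 - <<'E' 2>/dev/null
from h import *
S=np.load("S.npy")
show(S,"S_bar.png",155,190,310,380,10)
show(S,"S_st.png",185,255,255,325,8)
show(S,"S_rk.png",270,325,290,400,7)
E
```

```text
(no output)
```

View pics/S_bar.png

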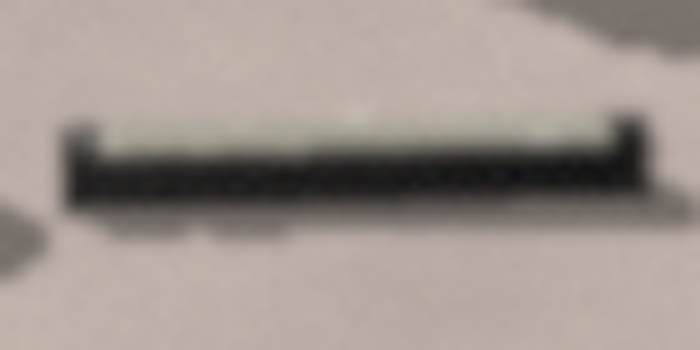

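View pics/S_st.png

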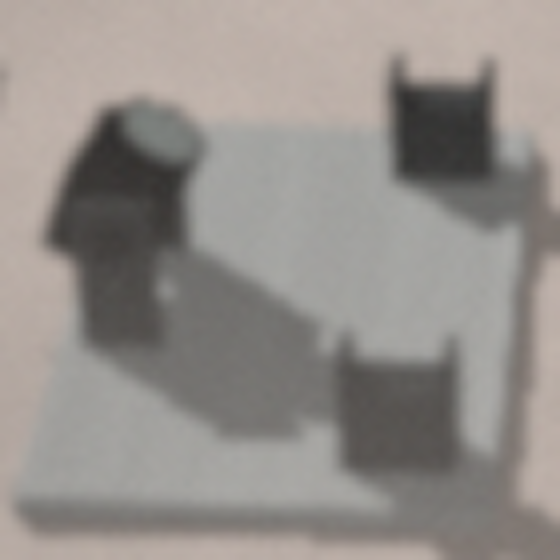

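View pics/S_rk.png

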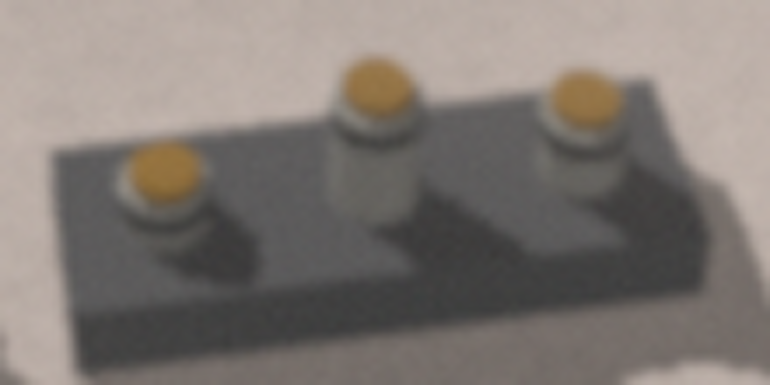

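```bash
cat > st.py <<'E'
from h import *
def z2(p,r0,c0,k): return np.array([(p[1]+.5)/k-.5+r0,(p[0]+.5)/k-.5+c0])
tp=lambda x,y:z2((x,y),145,275,8); sd=lambda x,y:z2((x,y),185,255,8)
def W(p,q): # p=(x,y,yaw)
    c,s=np.cos(p[2]),np.sin(p[2]); q=np.atleast_2d(q)
    return np.stack([p[0]+c*q[:,0]-s*q[:,1],p[1]+s*q[:,0]+c*q[:,1],q[:,2]],1)
def obs(P):
    p=P[:3];w=P[3];o=P[4]
    L=[]
    for (sx,sy,pk) in[(1,1,(75,75)),(1,-1,(545,82)),(-1,1,(68,402)),(-1,-1,(538,410))]:
        L.append(("top",(o+sx*.085,sy*.12,.01),tp(*pk)))
    for pk,q in [((393,58),(w,-.08,.057)),((491,58),(-w,-.08,.057)),((400,178),(w,-.08,.01)),((492,180),(-w,-.08,.01)),
                 ((342,338),(w,.10,.057)),((457,338),(-w,.10,.057)),((342,466),(w,.10,.01)),((455,470),(-w,.10,.01)),((15,497),(o+.085,.12,.01)),((535,135),(o-.085,-.12,.01))]:
        L.append(("side",q,sd(*pk)))
    for pk,q in [((100,283),(w,.1,.057)),((140,283),(w,.08,.057)),((466,290),(w,-.08,.057)),((508,290),(w,-.10,.057))]:
        L.append(("top",q,tp(*pk)))
    return L
def f(P): return np.concatenate([proj(c,W(P[:3],q))[0]-a for c,q,a in obs(P)])
E
python3 - <<'E'
from st import *
s=least_squares(f,[.61,0,0,.02,.03],loss="soft_l1",f_scale=.5);print(s.x);print(s.fun.reshape(-1,2).round(2))
print(W(s.x[:3],[0,0,.045]))
P=s.x[:3]
g,r=tri(sd(163,132),tp(305,122));print("glass",g,r)
c,sn=np.cos(P[2]),np.sin(P[2])
loc=lambda v:np.array([[c,sn],[-sn,c]])@(v[:2]-P[:2])
print("glass local",loc(g),g[2])
# housing near-face profile
n=np.array([-sn,c,0])
for yl in(.025,):
  for pk in[(50,240),(108,108),(180,250),(203,150),(75,250),(160,340)]:
    o,d=ray("side",sd(*pk)); t=(yl-(o[:2]-P[:2])@n[:2])/(d@n); v=o+d*t; print(pk,loc(v),v[2])
# brass tops
for nme,pks,pkt,z in[("short",(166,172),(118,124),.058),("long",(378,88),(131,260),.080),("med",(583,100),(162,406),.068)]:
    a=z2(pks,270,290,7);b=z2(pkt,180,215,8)
    print(nme,tri(a,b),atz("side",a,z),atz("top",b,z))
a=[z2(q,155,310,10) for q in((355,135),)]
print("bar strip",atz("top",z2((191.5,291),180,370,8),.025),atz("side",a[0],.025))
for q in((75,130),(640,118),(75,208),(645,190)): print(q,atz("side",z2(q,155,310,10),.025 if q[1]<150 else 0))
for q in((168,72),(205,512),(175,95),(208,487)): print(q,atz("top",z2(q,180,370,8),.025))
E
```

```text
[ 0.6057  0.0109 -0.0216  0.0192  0.0499]
[[-0.61 -0.41]
 [-0.56  0.46]
 [ 0.38 -0.58]
 [ 0.3   0.99]
 [ 2.61  0.09]
 [ 2.89 -0.03]
 [-0.16 -0.26]
 [-0.12  0.13]
 [ 3.05  0.09]
 [ 3.44 -0.42]
 [ 0.13  0.85]
 [ 0.03  0.25]
 [-0.33 -0.13]
 [-1.29  0.39]
 [-0.12 -0.02]
 [-0.04  0.13]
 [-0.28  0.55]
 [-0.2   0.44]]
[[0.6057 0.0109 0.045 ]]
glass [0.7008 0.0102 0.0843] [ 0.0337  0.1996 -0.2641 -0.0132]
glass local [0.0951 0.0014] 0.08426614403857514
(50, 240) [0.1365 0.025 ] 0.051020422249787534
(108, 108) [0.1097 0.025 ] 0.11022397391481575
(180, 250) [0.0884 0.025 ] 0.047990612618257766
(203, 150) [0.0766 0.025 ] 0.09298316474941581
(75, 250) [0.1276 0.025 ] 0.04673741746158411
(160, 340) [0.0992 0.025 ] 0.005702777420592775
short (array([0.5705, 0.335 , 0.0496]), array([ 0.0181,  0.1236, -0.213 ,  0.0106])) [0.5702 0.3426 0.058 ] [0.5685 0.3333 0.058 ]
long (array([0.5019, 0.3222, 0.0765]), array([ 0.0248,  0.1844, -0.3125,  0.0324])) [0.5025 0.3255 0.08  ] [0.5004 0.3216 0.08  ]
med (array([0.4338, 0.3094, 0.0595]), array([ 0.0317,  0.2584, -0.4299,  0.0686])) [0.4356 0.3175 0.068 ] [0.4317 0.308  0.068 ]
bar strip [ 0.4863 -0.3053  0.025 ] [ 0.4889 -0.3008  0.025 ]
(75, 130) [ 0.5927 -0.3028  0.025 ]
(640, 118) [ 0.3828 -0.3157  0.025 ]
(75, 208) [ 0.5925 -0.2882  0.    ]
(645, 190) [ 0.3801 -0.3056  0.    ]
(168, 72) [ 0.595  -0.2967  0.025 ]
(205, 512) [ 0.3784 -0.309   0.025 ]
(175, 95) [ 0.5835 -0.2998  0.025 ]
(208, 487) [ 0.3905 -0.3108  0.025 ]
```

```bash
sed -i 's/(w,-.08,.057)),((491,58),(-w,-.08,.057))/(w,-.10,.057)),((491,58),(-w,-.10,.057))/; s/((342,338),(w,.10,.057)),((457,338),(-w,.10,.057))/((342,338),(w,.08,.057)),((457,338),(-w,.08,.057))/' st.py
python3 - <<'E'
from st import *
s=least_squares(f,[.61,0,0,.02,.03],loss="soft_l1",f_scale=.5);print(s.x);print(s.fun.reshape(-1,2).round(2))
C=[(50,75),(193,50),(115,492),(265,462)];D=[(80,312),(50,150),(710,235),(650,82)]
Q=[(.105,.035,.03),(.105,-.035,.03),(-.105,.035,.03),(-.105,-.035,.03)]
T=[z2(c,180,215,8) for c in C];Sd=[z2(c,270,290,7) for c in D]
for a,b in zip(Sd,T): print(atz("side",a,.03),atz("top",b,.03))
for use in("both","top","side"):
  fr=lambda p:np.concatenate([np.r_[proj("top",W(p,q))[0]-b if use!="side" else [], proj("side",W(p,q))[0]-a if use!="top" else []] for q,a,b in zip(Q,Sd,T)])
  r=least_squares(fr,[.5,.32,.1]);print(use,r.x,r.fun.round(2))
  for k,z in((.07,.058),(0,.08),(-.07,.068)):
    v=W(r.x,(k,0,z));print(v,proj("side",v),proj("top",v))
for n,b,a in (("s",(118,124),(166,172)),("l",(131,260),(378,88)),("m",(162,406),(583,100))): print(n,z2(a,270,290,7),z2(b,180,215,8))
E
```

```text
[ 0.6063  0.0125 -0.0237  0.0192  0.0492]
[[-0.64 -0.73]
 [-0.46  0.14]
 [ 0.36 -0.99]
 [ 0.4   0.58]
 [-0.53  0.53]
 [-0.24  0.28]
 [ 0.11 -0.43]
 [ 0.16 -0.02]
 [-1.05  0.56]
 [-0.66 -0.14]
 [ 0.48  0.5 ]
 [ 0.4  -0.06]
 [-0.02 -0.25]
 [-1.01  0.49]
 [-0.33 -0.41]
 [-0.24 -0.27]
 [-0.4   0.15]
 [-0.31  0.04]]
[0.5963 0.3759 0.03  ] [0.5969 0.3728 0.03  ]
[0.612  0.3084 0.03  ] [0.6089 0.3027 0.03  ]
[0.3937 0.3393 0.03  ] [0.3923 0.3372 0.03  ]
[0.4066 0.2718 0.03  ] [0.4063 0.2647 0.03  ]Traceback (most recent call last):
  File "<stdin>", line 9, in <module>
    return func(*args, **kwargs)
    result = trf(vector_fun.fun, vector_fun.jac, x0, f0, J0, lb, ub, ftol, xtol,
                 gtol, max_nfev, x_scale, loss_function, tr_solver,
                 tr_options.copy(), verbose, callback=callback_wrapped)
    return trf_no_bounds(
        fun, jac, x0, f0, J0, ftol, xtol, gtol, max_nfev, x_scale,
        loss_function, tr_solver, tr_options, verbose, callback=callback)
    f_new = fun(x_new)
    self._update_fun()
    ~~~~~~~~~~~~~~~~^^
    self.f = self.fun_wrapped(xp_copy(self.x))
             ~~~~~~~~~~~~~~~~^^^^^^^^^^^^^^^^^
    return np.atleast_1d(self.fun(x))
                         ~~~~~~~~^^^
    return self.f(x, *self.args, **self.kwargs)
           ~~~~~~^^^^^^^^^^^^^^^^^^^^^^^^^^^^^^
  File "<stdin>", line 8, in <lambda>
  File "h.py", line 7, in proj
    m=optics.camera_model(c);T=np.linalg.inv(m["world_from_camera"]);K=m["camera_matrix"]
ValueError: time passes only in moves, steps and waits
```

```bash
python3 - <<'E'
s=open("h.py").read()
s=s.replace("def proj","_M={c:optics.camera_model(c) for c in('side','top')}\ndef proj").replace("m=optics.camera_model(c)","m=_M[c]")
open("h.py","w").write(s)
E
python3 - <<'E'
from st import *
s=least_squares(f,[.61,0,0,.02,.03],loss="soft_l1",f_scale=.5)
for use in("top","side"):
  sel=np.repeat([o[0]==use for o in obs(s.x)],2)
  r=least_squares(lambda P:f(P)[sel],s.x,loss="soft_l1",f_scale=.5);print("station",use,r.x)
C=[(50,75),(193,50),(115,492),(265,462)];D=[(80,312),(50,150),(710,235),(650,82)]
Q=[(.105,.035,.03),(.105,-.035,.03),(-.105,.035,.03),(-.105,-.035,.03)]
T=[z2(c,180,215,8) for c in C];Sd=[z2(c,270,290,7) for c in D]
for use in("both","top","side"):
  fr=lambda p:np.concatenate([np.r_[proj("top",W(p,q))[0]-b if use!="side" else [], proj("side",W(p,q))[0]-a if use!="top" else []] for q,a,b in zip(Q,Sd,T)])
  r=least_squares(fr,[.5,.32,.1]);print(use,r.x,r.fun.round(2).tolist())
  for k,z in((.07,.058),(0,.08),(-.07,.068)):
    v=W(r.x,(k,0,z));print(v,proj("side",v),proj("top",v))
for n,b,a in (("s",(118,124),(166,172)),("l",(131,260),(378,88)),("m",(162,406),(583,100))): print(n,z2(a,270,290,7),z2(b,180,215,8))
E
```

```text
station top [-4.1874  0.1316 -0.025   4.8131  4.8441]
station side [ 0.6069  0.0132 -0.0218  0.0198  0.0488]
both [0.5017 0.322  0.1829] [-0.44, -0.68, -0.16, -1.05, -0.62, -1.0, -0.56, 0.34, 0.03, -0.03, -0.66, 0.57, 0.37, -0.98, -1.01, 0.6]
[[0.5706 0.3347 0.058 ]] [[291.4811 313.3072]] [[194.5441 228.9592]]
[[0.5017 0.322  0.08  ]] [[280.9905 343.879 ]] [[211.7155 230.8393]]
[[0.4329 0.3093 0.068 ]] [[281.2237 373.7531]] [[230.0074 234.4913]]
top [0.5011 0.3193 0.1793] [-0.33, 0.08, -0.45, -0.24, 0.18, 0.55, 0.58, -0.39]
[[0.57   0.3318 0.058 ]] [[290.5245 313.6356]] [[194.69   229.7034]]
[[0.5011 0.3193 0.08  ]] [[280.1398 344.1456]] [[211.8771 231.5312]]
[[0.4322 0.3069 0.068 ]] [[280.4666 373.9691]] [[230.1817 235.116 ]]
side [0.502  0.3235 0.1842] [0.44, -1.18, -0.03, 0.17, -0.19, 0.55, -0.58, 0.53]
[[0.5708 0.3363 0.058 ]] [[292.0227 313.1751]] [[194.493  228.5401]]
[[0.502  0.3235 0.08  ]] [[281.488  343.7864]] [[211.6588 230.4367]]
[[0.4332 0.3107 0.068 ]] [[281.6836 373.6951]] [[229.9459 234.1136]]
s [294.1429 313.2857] [195.0625 229.3125]
l [282.1429 343.5714] [212.0625 230.9375]
m [283.8571 372.8571] [230.3125 234.8125]
```

```bash
python3 - <<'E' 2>/dev/null
from h import *
S=np.load("S.npy");T=np.load("T.npy")
A=cv2.resize(S[190:234,255:290],None,fx=11,fy=11,interpolation=cv2.INTER_CUBIC);B=cv2.resize(T[145:189,298:328],None,fx=11,fy=11,interpolation=cv2.INTER_CUBIC)
o=np.clip(np.hstack([A,B])*1.5-20,0,255).astype(np.uint8);print(o.shape)
cv2.imwrite("pics/cam.png",o)
print(np.round(S[194:212,264:284].mean(2)).astype(int))
print(np.round(T[150:168,300:326].mean(2)).astype(int))
E
```

```text
(484, 715, 3)
[[177 178 177 178 178 179 179 180 180 179 180 180 178 179 179 179 178 180
  177 179]
 [178 180 178 177 179 178 179 180 179 180 182 181 181 179 179 178 179 180
  179 180]
 [179 180 178 178 177 177 176 172 168 169 176 179 179 178 180 180 180 181
  180 180]
 [178 180 177 172 165 162 157 145 139 145 159 163 167 173 177 180 180 181
  179 180]
 [179 180 170 148 127 117 119 121 122 127 135 137 140 152 168 177 180 181
  180 181]
 [178 175 158 120  86  79  96 114 122 123 124 121 122 135 152 168 178 178
  179 177]
 [178 168 140  96  62  63  89 115 123 125 125 123 125 126 133 149 166 171
  169 171]
 [175 157 117  75  53  58  82 107 118 124 125 125 126 122 123 132 150 162
  164 165]
 [163 132  90  61  50  52  67  89 110 119 125 125 124 124 120 120 136 156
  163 164]
 [141 102  67  51  53  49  56  67  86 102 114 120 122 122 118 115 130 152
  162 163]
 [118  78  57  54  52  52  53  54  63  78  91 100 109 110 108 113 134 155
  161 166]
 [ 91  62  54  54  53  55  52  51  52  59  65  76  83  85  90 113 147 160
  163 165]
 [ 71  56  56  56  56  52  52  54  53  53  53  55  58  66  92 127 
[... 1707 characters left out ...]
88  74  24
    9  36  57  61 106 122 122 121]
 [ 94  80  80  80  69  26  38  31   8  38  73  88  90  90  90  81  53  13
   12  35  48  66 114 121 122 121]
 [ 79  79  79  79  70  43  54  64  47  50  60  67  74  74  73  73  44  49
   55  61  42  72 118 120 120 120]
 [ 79  79  80  79  77  71  73  77  73  74  73  68  62  65  73  77  71  74
   75  77  82 107 120 121 120 120]
 [ 79  80  80  80  80  79  79  79  80  79  80  77  74  75  80  79  79  79
   79  80  96 121 121 122 121 120]
 [ 80  80  80  80  80  80  80  79  80  79  80  80  79  79  79  79  79  79
   80  90 113 121 122 122 121 122]
 [ 81  81  80  80  80  79  79  80  80  80  79  80  80  80  81  79  80  79
   89 114 122 121 122 122 122 122]]
```

View pics/cam.png

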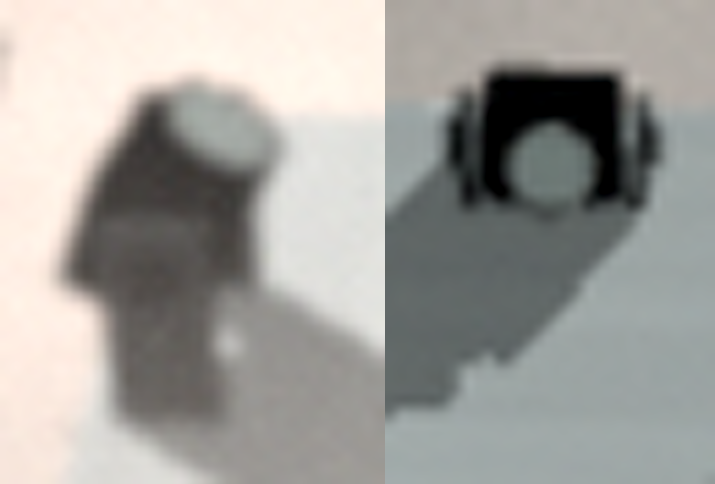

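```bash
cat > gl.py <<'E'
from st import *
sp=np.array([z2(p,190,255,11) for p in[(165,112),(180,90),(205,82),(235,92),(262,112),(278,138),(272,160),(250,172),(225,165),(195,148),(175,130)]])
tpn=np.array([z2((x-385,y),145,298,11) for x,y in[(512,165),(598,165),(555,122),(550,210),(525,135),(585,135),(525,198),(582,198)]])
yaw=-.023
def circ(p):
    t=p[3];n=R.from_euler("zy",[yaw,-t]);a=np.linspace(0,2*np.pi,73)
    return p[:3]+p[4]*n.apply(np.stack([np.cos(a),np.sin(a),0*a],1))
def res(p,u=("side","top")):
    o=[]
    for c,pts in(("side",sp),("top",tpn)):
        if c not in u: continue
        q=proj(c,circ(p)).astype(np.float32)
        o+=[cv2.pointPolygonTest(q[:,None],(float(x[0]),float(x[1])),True) for x in pts]
    return np.array(o)
E
python3 - <<'E'
from gl import *
for t0 in(.4,.57,.75):
    r=least_squares(res,[.7,.01,.084,t0,.014],x_scale=[.01,.01,.01,.1,.001],diff_step=1e-3);print(r.x,r.cost)
    r=least_squares(lambda p:res(np.r_[p[:3],t0,.014]),[.7,.01,.084],diff_step=1e-3);print("fixed",t0,r.x,r.cost)
rows=[(50,240),(108,108)]
# back edge of housing, y=+-.025 unknown: direction angle
P=[.6065,.0115,-.023]
for yl in(.025,.0,-.0):
  n=np.array([.023,1]);
  for pk in[(68,275),(140,100),(250,285),(275,150)]:
    o,d=ray("side",z2(pk,190,255,11)); t=(yl-(o[:2]-P[:2])@n)/(d[:2]@n); v=o+d*t; print(yl,pk,v)
E
```

```text
[0.7014 0.0091 0.0836 0.4988 0.0161] 0.523664531891549
fixed 0.4 [0.7014 0.0093 0.0837] 3.117483896762025
[0.7014 0.0091 0.0836 0.4987 0.0161] 0.523656329353726
fixed 0.57 [0.7014 0.0093 0.0836] 3.6152663524461417
[0.7014 0.0091 0.0836 0.4989 0.0161] 0.523660069986526
fixed 0.75 [0.7015 0.0094 0.0835] 6.485528940681809
0.025 (68, 275) [0.7428 0.0334 0.0514]
0.025 (140, 100) [0.7182 0.0339 0.1085]
0.025 (250, 285) [0.6938 0.0345 0.0497]
0.025 (275, 150) [0.6838 0.0347 0.0938]
0.0 (68, 275) [0.749  0.0082 0.033 ]
0.0 (140, 100) [0.7237 0.0088 0.0917]
0.0 (250, 285) [0.6985 0.0094 0.0313]
0.0 (275, 150) [0.6883 0.0096 0.0766]
-0.0 (68, 275) [0.749  0.0082 0.033 ]
-0.0 (140, 100) [0.7237 0.0088 0.0917]
-0.0 (250, 285) [0.6985 0.0094 0.0313]
-0.0 (275, 150) [0.6883 0.0096 0.0766]
```

```bash
cat > mv.py <<'E'
from h import *
import sys
def info():
    s=sensors.get_state();M=R.from_quat(s["tcp_rot"]).as_matrix()
    print("t",s["time"],"pos",s["eef_pos"],"q",s["qpos"],"F",s["contact_force"],"op",s["opening"])
    print("tool x",M[:,0],"y",M[:,1],"z",M[:,2]); return s,M
def to(x,y,z,yawy=None):
    """print shift in tool axes (cm) to reach; yawy: wanted heading of tool y axis (rad), turn about tool x"""
    s,M=info(); d=np.array([x,y,z])-s["eef_pos"]
    if yawy is not None:
        h=np.arctan2(M[1,1],M[0,1]); dy=(yawy-h+np.pi/2)%np.pi-np.pi/2
        print("heading",h,"turn about tool x (x down => minus yaw):",-dy)
        Rn=R.from_rotvec(-dy*M[:,0]*1.0).as_matrix()@M
        print("shift after turn (cm)",100*Rn.T@d)
    print("shift now (cm)",100*M.T@d)
if __name__=="__main__": to(*map(float,sys.argv[1:]))
E
python3 mv.py .487 -.302 .15 1.629
```

```text
t 4.4 pos [ 0.225  -0.6364  0.2313] q [-1.381   0.2863  1.5767  0.      1.2786 -0.15  ] F [ 1.2534 -0.4671 -0.9261] op 1.0026705225473056
tool x [ 0.  0. -1.] y [ 0.3333 -0.9428  0.    ] z [-0.9428 -0.3333 -0.    ]
heading -1.2309879324793522 turn about tool x (x down => minus yaw): 0.28160472111044044
shift after turn (cm) [  8.1348 -31.8573 -28.0999]
shift now (cm) [  8.1348 -22.7936 -35.8461]
```

arm_command --increments '[[[0,0,0,0.1408],[0,0,0,0.1408],[0,-3.186,-2.81,0],[0,-3.186,-2.81,0],[0,-3.186,-2.81,0],[0,-3.186,-2.81,0],[0,-3.186,-2.81,0],[0,-3.186,-2.81,0],[0,-3.186,-2.81,0],[0,-3.186,-2.81,0],[0,-3.186,-2.81,0],[0,-3.186,-2.81,0],[3,0,0,0],[3,0,0,0],[2,0,0,0],[0,0,0,0]]]' --grip 6 --grip_force 40

```text
time: 6.4
eef_pos: [0.486, -0.3013, 0.1495]
tcp_rot: [-0.706, -0.021, 0.708, -0.02]
contact_force: [0.4, -0.2, 0.6]
opening: 0.704
```

```bash
python3 - <<'E' 2>/dev/null
from mv import *
to(.487,-.302,.006,1.629)
A=np.mean([optics.read_camera("side").astype(float) for _ in range(3)],0);B=np.mean([optics.read_camera("top").astype(float) for _ in range(3)],0)
A=cv2.resize(A[120:190,300:390],None,fx=4.4,fy=4.4,interpolation=cv2.INTER_CUBIC);B=cv2.resize(B[175:260,360:430],None,fx=3.6,fy=3.6,interpolation=cv2.INTER_CUBIC)
h=min(len(A),len(B));cv2.imwrite("pics/a1.png",np.hstack([A[:h],B[:h]]))
E
```

```text
t 6.4 pos [ 0.486  -0.3013  0.1495] q [-0.7323  0.145   1.9003 -0.      1.1001  0.7805] F [ 0.4096 -0.1524  0.5525] op 0.7038956571456638
tool x [-0.0029  0.0025 -1.    ] y [ 0.058  -0.9983 -0.0027] z [-0.9983 -0.058   0.0027]
heading -1.5127988961187675 turn about tool x (x down => minus yaw): -0.0002062425289741654
shift after turn (cm) [14.3456  0.1122 -0.13  ]
shift now (cm) [14.3456  0.1122 -0.13  ]
```

View pics/a1.png

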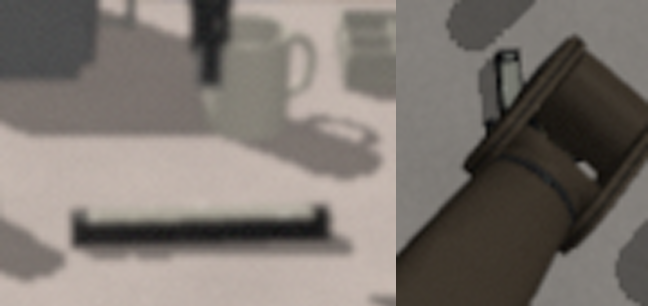

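arm_command --increments '[[[3,0,-0.1,0],[3,0,0,0],[3,0,0,0],[0,0,0,0]]]'

```text
time: 7.2
eef_pos: [0.4866, -0.3008, 0.0594]
tcp_rot: [-0.706, -0.022, 0.708, -0.019]
contact_force: [-0.8, 1.4, -0.3]
opening: 0.697
```

```bash
python3 - <<'E' 2>/dev/null
from mv import *
to(.487,-.302,.006,1.629)
A=np.mean([optics.read_camera("side").astype(float) for _ in range(3)],0)
show(A,"a2.png",125,195,300,390,8)
E
```

```text
t 7.2 pos [ 0.4866 -0.3008  0.0594] q [-0.7309  0.2689  1.9426  0.      0.9351  0.7818] F [-0.7627  1.4406 -0.2828] op 0.6970860746795848
tool x [-0.0037  0.0033 -1.    ] y [ 0.058  -0.9983 -0.0036] z [-0.9983 -0.058   0.0035]
heading -1.5127276317949645 turn about tool x (x down => minus yaw): -0.00013497820517116565
shift after turn (cm) [ 5.3345  0.1438 -0.0493]
shift now (cm) [ 5.3345  0.1438 -0.0493]
```

View pics/a2.png

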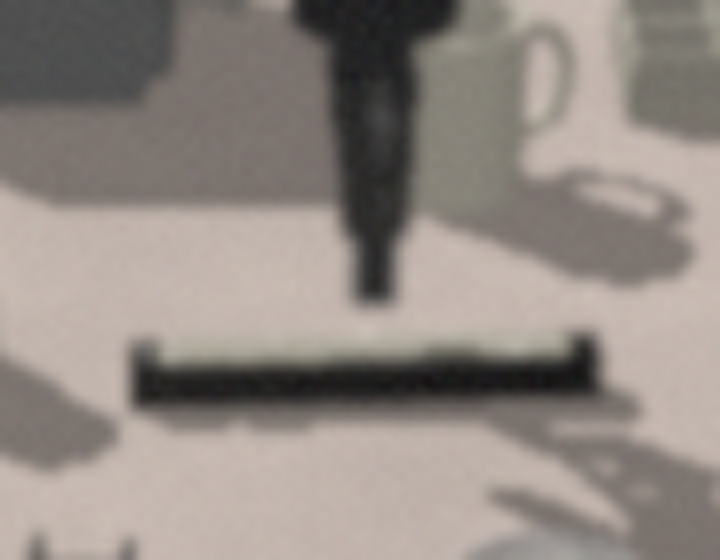

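arm_command --increments '[[[2.5,0.13,-0.2,0],[2.7,0,0,0],[0,0,0,0],[0,0,0,0]]]'

```text
time: 7.85
eef_pos: [0.4912, -0.3041, 0.0113]
tcp_rot: [0.708, 0.02, -0.706, 0.021]
contact_force: [-0.4, -1.3, -0.0]
opening: 0.705
```

arm_command --increments '[[[0,0,0,0],[0,0,0,0],[0,0,0,0],[0,0,0,0],[0,0,0,0],[0,0,0,0],[0,0,0,0],[0,0,0,0]]]' --grip 0

```text
time: 8.85
eef_pos: [0.4909, -0.3037, 0.0107]
tcp_rot: [0.707, 0.02, -0.706, 0.021]
contact_force: [-0.4, 1.1, 6.0]
opening: 0.279
```

arm_command --increments '[[[-2,0,0,0],[-3,0,0,0],[-3,0,0,0],[-3,0,0,0],[0,0,0,0]]]'

```text
time: 9.48
eef_pos: [0.4916, -0.3044, 0.1227]
tcp_rot: [0.709, 0.019, -0.705, 0.022]
contact_force: [0.0, -0.1, -1.1]
opening: 0.282
```

```bash
python3 - <<'E' 2>/dev/null
from mv import *
to(.6065,.0105,.18,-.023)
A=np.mean([optics.read_camera("side").astype(float) for _ in range(3)],0)
show(A,"a3.png",100,180,300,400,8)
E
```

```text
t 9.475 pos [ 0.4916 -0.3044  0.1227] q [-0.7298  0.1858  1.9077 -0.      1.0414  0.7827] F [ 0.0191 -0.1494 -1.1145] op 0.28156308698730603
tool x [ 0.005  -0.0045 -1.    ] y [ 0.0583 -0.9983  0.0047] z [-0.9983 -0.0583 -0.0047]
heading -1.5124976514651975 turn about tool x (x down => minus yaw): -1.4894976514651974
shift after turn (cm) [ -5.8091  10.7971 -31.7165]
shift now (cm) [ -5.8091 -30.7349 -13.3371]
```

View pics/a3.png

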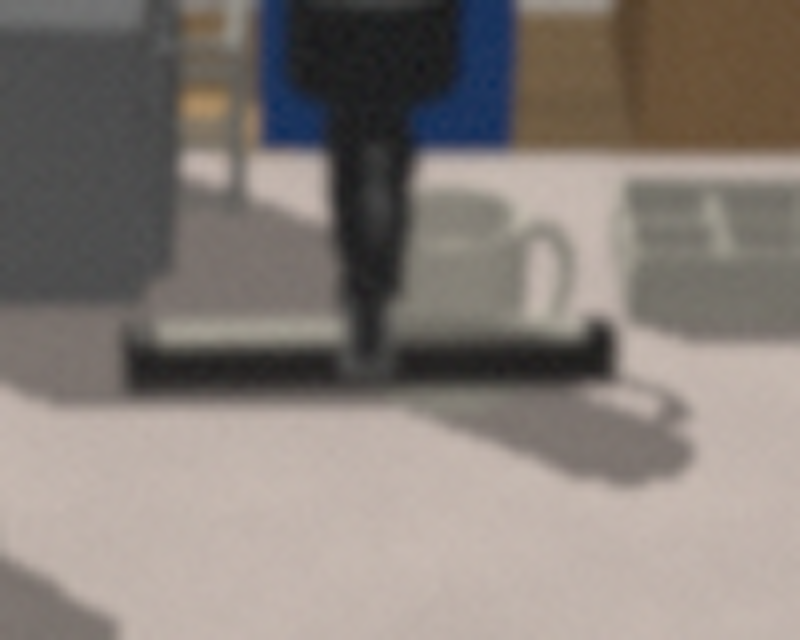

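arm_command --increments '[[[-3,0,0,0],[-2.8,0,0,0],[0,-3.07,-1.33,0],[0,-3.07,-1.33,0],[0,-3.07,-1.33,0],[0,-3.07,-1.33,0],[0,-3.07,-1.33,0],[0,-3.07,-1.33,0],[0,-3.07,-1.33,0],[0,-3.07,-1.33,0],[0,-3.07,-1.33,0],[0,-3.07,-1.33,0]]]'

```text
time: 11.12
eef_pos: [0.604, 0.0123, 0.1747]
tcp_rot: [-0.705, -0.021, 0.708, -0.02]
contact_force: [-0.0, -0.1, -0.8]
opening: 0.276
```

arm_command --increments '[[[0,0,0,-0.1655],[0,0,0,-0.1655],[0,0,0,-0.1655],[0,0,0,-0.1655],[0,0,0,-0.1655],[0,0,0,-0.1655],[0,0,0,-0.1655],[0,0,0,-0.1655],[0,0,0,-0.1655],[0,0,0,0]]]'

```text
time: 12.38
eef_pos: [0.6039, 0.0113, 0.175]
tcp_rot: [-0.505, -0.495, 0.507, -0.493]
contact_force: [0.7, 0.7, -1.9]
opening: 0.28
```

```bash
python3 - <<'E' 2>/dev/null
from mv import *
to(.6065,.0105,.10,-.023)
A=np.mean([optics.read_camera("side").astype(float) for _ in range(3)],0);B=np.mean([optics.read_camera("top").astype(float) for _ in range(3)],0)
show(A,"a4.png",140,260,240,350,5)
show(B,"b4.png",140,220,270,360,7)
E
```

```text
t 12.375 pos [0.6039 0.0113 0.175 ] q [-0.1492  0.1855  1.8036 -0.      1.1564 -0.1242] F [ 0.7307  0.7176 -1.8969] op 0.28001217584199156
tool x [-0.0039  0.0006 -1.    ] y [ 0.9997 -0.025  -0.0039] z [-0.025  -0.9997 -0.0005]
heading -0.02500366341808193 turn about tool x (x down => minus yaw): -0.0020036634180820023
shift after turn (cm) [7.5009 0.2937 0.0736]
shift now (cm) [7.5009 0.2939 0.073 ]
```

View pics/a4.png

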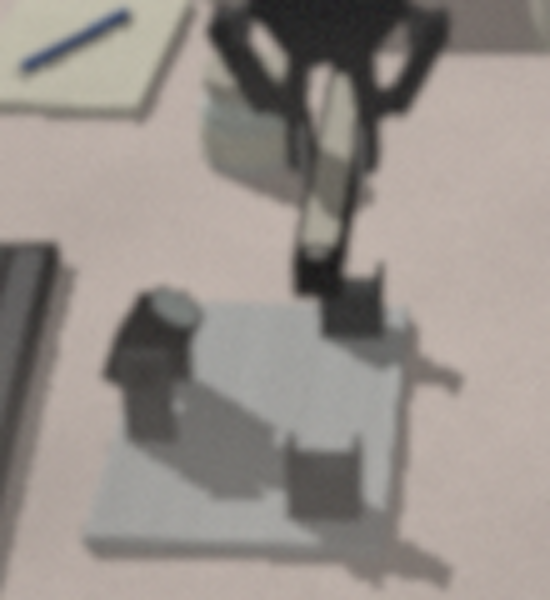

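View pics/b4.png

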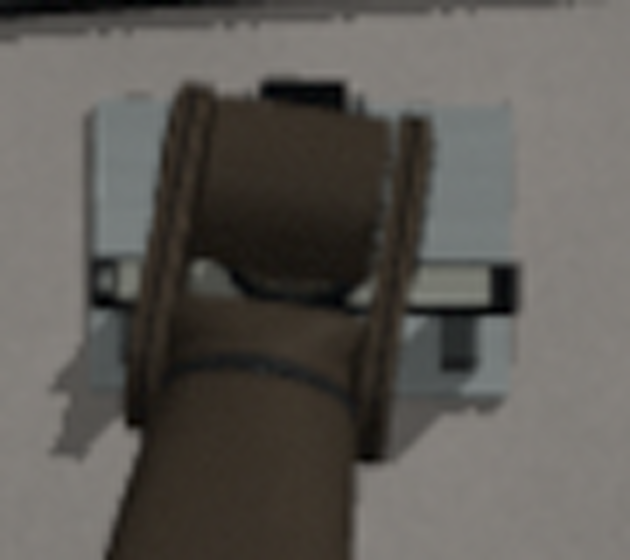

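```bash
python3 - <<'E' 2>/dev/null
from st import *
c,s=np.cos(-.025),np.sin(-.025)
for z in(.164,.189):
  for dx in(.0125,-.0125):
    for dy in(.11,-.11):
      v=np.array([.6039+c*dx-s*dy,.0113+s*dx+c*dy,z]); t=proj("top",v)[0];d=proj("side",v)[0]
      print(z,dx,dy,"topzoom",((t[1]-270+.5)*7-.5).round(),((t[0]-140+.5)*7-.5).round(),"sidezoom",((d[1]-240+.5)*5-.5).round(),((d[0]-140+.5)*5-.5).round())
# station top-only with w,o fixed
for use in("top","side"):
  P0=[.6065,.0105,-.023]
  sel=np.repeat([o[0]==use for o in obs(np.r_[P0,.0195,.049])],2)
  r=least_squares(lambda P:f(np.r_[P,.0195,.049])[sel],P0,loss="soft_l1",f_scale=.5);print("station",use,r.x)
E
```

```text
0.164 0.0125 0.11 topzoom 88.0 262.0 sidezoom 293.0 301.0
0.164 0.0125 -0.11 topzoom 511.0 270.0 sidezoom 334.0 102.0
0.164 -0.0125 0.11 topzoom 87.0 310.0 sidezoom 341.0 302.0
0.164 -0.0125 -0.11 topzoom 511.0 318.0 sidezoom 374.0 103.0
0.189 0.0125 0.11 topzoom 84.0 254.0 sidezoom 291.0 260.0
0.189 0.0125 -0.11 topzoom 514.0 262.0 sidezoom 332.0 65.0
0.189 -0.0125 0.11 topzoom 83.0 302.0 sidezoom 340.0 262.0
0.189 -0.0125 -0.11 topzoom 514.0 310.0 sidezoom 373.0 66.0
station top [ 0.6052  0.0119 -0.0245]
station side [ 0.6068  0.0132 -0.022 ]
```

arm_command --increments '[[[0,0.31,-0.31,0],[3,0,0,0],[3,0,0,0],[2.9,0,0,0],[0,0,0,0],[0,0,0,0]]]'

```text
time: 13.42
eef_pos: [0.6091, 0.0141, 0.0896]
tcp_rot: [0.506, 0.494, -0.505, 0.495]
contact_force: [0.3, 0.1, -1.2]
opening: 0.281
```

```bash
python3 - <<'E' 2>/dev/null
from mv import *
info()
A=np.mean([optics.read_camera("side").astype(float) for _ in range(3)],0);B=np.mean([optics.read_camera("top").astype(float) for _ in range(3)],0)
show(A,"a5.png",180,260,250,330,8)
show(B,"b5.png",140,220,270,360,7)
E
```

```text
t 13.425 pos [0.6091 0.0141 0.0896] q [-0.1432  0.295   1.8436  0.      1.001  -0.1201] F [ 0.2678  0.0901 -1.2022] op 0.28140067433278465
tool x [ 0.002  -0.0003 -1.    ] y [ 0.9997 -0.0231  0.002 ] z [-0.0231 -0.9997  0.0002]
```

View pics/a5.png

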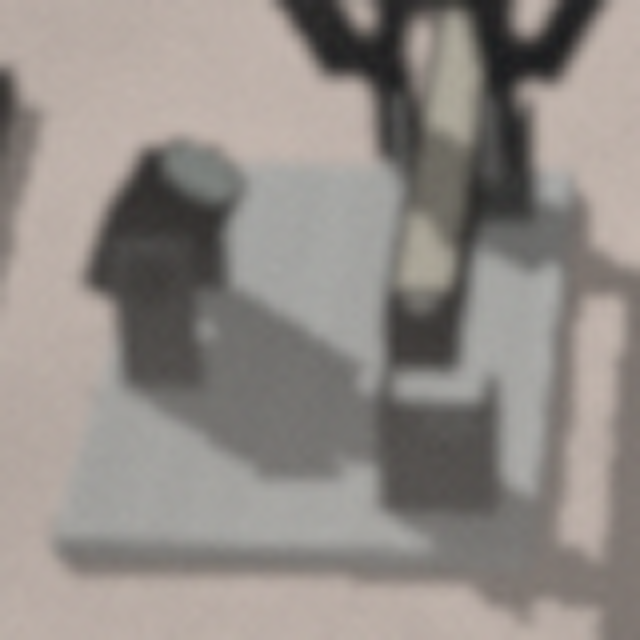

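View pics/b5.png

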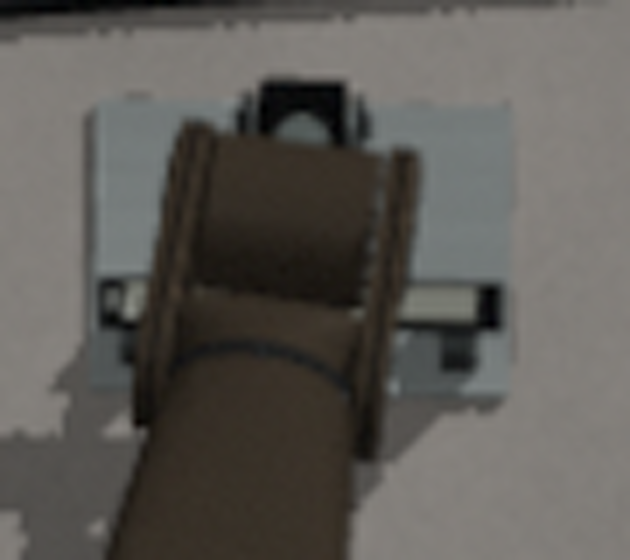

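```bash
python3 - <<'E' 2>/dev/null
from st import *
def zz(v):
    d=proj("side",v)[0]; return ((d[1]-250+.5)*8-.5).round(1),((d[0]-180+.5)*8-.5).round(1)
def loc(p,q): return W(p,q)[0]
b=(.6091,.0141-.003,-.0231)
for dx in(.0125,-.0125):
  for z in(.079,.104): print("bar",dx,z,zz(loc(b,(dx,.11,z))))
st=(.6065,.0115,-.023)
for dx in(.0195,-.0195,.0165,-.0165):
  for y,z in((.08,.057),(.10,.057),(.10,.01)): print("cradle",dx,y,z,zz(loc(st,(dx,y,z))))
E
```

```text
bar 0.0125 0.079 (np.float64(385.6), np.float64(370.3))
bar 0.0125 0.104 (np.float64(382.2), np.float64(310.9))
bar -0.0125 0.079 (np.float64(459.1), np.float64(372.4))
bar -0.0125 0.104 (np.float64(456.7), np.float64(313.0))
cradle 0.0195 0.08 0.057 (np.float64(385.5), np.float64(367.9))
cradle 0.0195 0.1 0.057 (np.float64(379.0), np.float64(403.4))
cradle 0.0195 0.1 0.01 (np.float64(385.1), np.float64(508.0))
cradle -0.0195 0.08 0.057 (np.float64(496.3), np.float64(371.0))
cradle -0.0195 0.1 0.057 (np.float64(491.5), np.float64(406.6))
cradle -0.0195 0.1 0.01 (np.float64(495.0), np.float64(511.4))
cradle 0.0165 0.08 0.057 (np.float64(394.0), np.float64(368.2))
cradle 0.0165 0.1 0.057 (np.float64(387.6), np.float64(403.6))
cradle 0.0165 0.1 0.01 (np.float64(393.6), np.float64(508.3))
cradle -0.0165 0.08 0.057 (np.float64(487.8), np.float64(370.8))
cradle -0.0165 0.1 0.057 (np.float64(482.9), np.float64(406.4))
cradle -0.0165 0.1 0.01 (np.float64(486.5), np.float64(511.2))
```

arm_command --increments '[[[0,-0.19,0,0],[0,0,0,0],[0,0,0,0],[0,0,0,0]]]'

```text
time: 14.22
eef_pos: [0.6062, 0.0142, 0.0883]
tcp_rot: [-0.506, -0.494, 0.506, -0.494]
contact_force: [-0.4, -0.4, -1.7]
opening: 0.278
```

```bash
python3 mv.py .6072 .0141 .0557 -.023
```

```text
t 14.225 pos [0.6062 0.0142 0.0883] q [-0.1438  0.2921  1.8501 -0.      0.9995 -0.1207] F [-0.4311 -0.4149 -1.741 ] op 0.27808429729472234
tool x [-0.0001  0.     -1.    ] y [ 0.9997 -0.0231 -0.0001] z [-0.0231 -0.9997 -0.    ]
heading -0.023099684221420884 turn about tool x (x down => minus yaw): -9.968422142092592e-05
shift after turn (cm) [3.2566 0.0984 0.0055]
shift now (cm) [3.2566 0.0984 0.0054]
```

arm_command --increments '[[[0.5,0.05,0,0],[0.5,0,0,0],[0.5,0,0,0],[0.5,0,0,0],[0.3,0,0,0],[0,0,0,0],[0,0,0,0],[0,0,0,0]]]'

```text
time: 15.22
eef_pos: [0.607, 0.0142, 0.0657]
tcp_rot: [0.506, 0.494, -0.506, 0.494]
contact_force: [-0.2, -0.3, -1.3]
opening: 0.28
```

```bash
python3 - <<'E' 2>/dev/null
from mv import *
to(.6072,.0141,.0557,-.023)
A=np.mean([optics.read_camera("side").astype(float) for _ in range(3)],0);info()
show(A,"a6.png",190,250,260,330,9)
E
```

```text
t 15.225 pos [0.607  0.0142 0.0657] q [-0.1436  0.3248  1.8568  0.      0.9594 -0.1206] F [-0.2358 -0.3097 -1.3193] op 0.28014379496109043
tool x [ 0.0006 -0.0001 -1.    ] y [ 0.9997 -0.023   0.0006] z [-0.023  -0.9997  0.0001]
heading -0.0230422630679152 turn about tool x (x down => minus yaw): -4.226306791510481e-05
shift after turn (cm) [0.9955 0.0209 0.006 ]
shift now (cm) [0.9955 0.0209 0.006 ]
t 15.375 pos [0.6069 0.0142 0.0655] q [-0.1437  0.3248  1.8569  0.      0.9595 -0.1206] F [ 1.3527 -0.9175 -1.6061] op 0.27839366675795174
tool x [ 0.0003 -0.     -1.    ] y [ 0.9997 -0.0231  0.0003] z [-0.0231 -0.9997  0.    ]
```

View pics/a6.png

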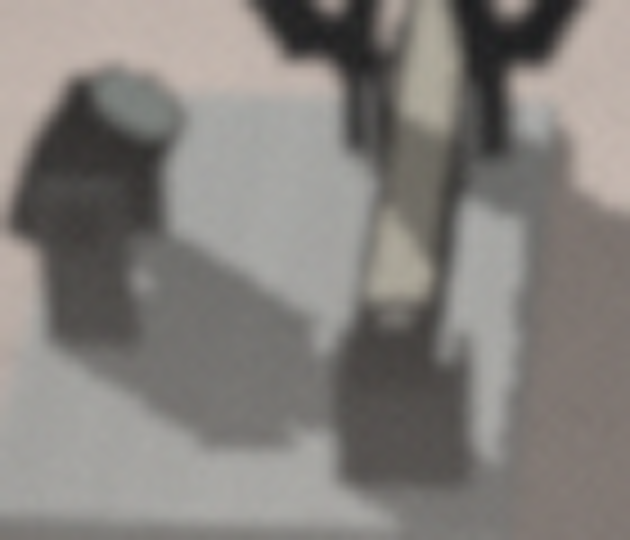

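arm_command --increments '[[[0.3,0.1,0,0],[0.3,0,0,0],[0.2,0,0,0],[0,0,0,0],[0,0,0,0]]]'

```text
time: 16.0
eef_pos: [0.6078, 0.0141, 0.0574]
tcp_rot: [0.506, 0.494, -0.506, 0.494]
contact_force: [0.2, -0.4, -1.7]
opening: 0.279
```

```bash
python3 mv.py .6072 .0141 .0557 -.023
```

```text
t 16.0 pos [0.6078 0.0141 0.0574] q [-0.1435  0.3386  1.8568 -0.      0.9461 -0.1204] F [ 0.1511 -0.3884 -1.6577] op 0.279006990044283
tool x [ 0.0001 -0.     -1.    ] y [ 0.9997 -0.0231  0.0001] z [-0.0231 -0.9997  0.    ]
heading -0.023097801613106525 turn about tool x (x down => minus yaw): -9.780161310657398e-05
shift after turn (cm) [ 0.1664 -0.0607  0.0039]
shift now (cm) [ 0.1664 -0.0607  0.0039]
```

arm_command --increments '[[[0.1,0,0,0],[0.1,0,0,0],[0,0,0,0],[0,0,0,0]]]'

```text
time: 16.5
eef_pos: [0.6079, 0.0141, 0.0558]
tcp_rot: [0.506, 0.494, -0.506, 0.494]
contact_force: [-1.7, -0.2, 2.4]
opening: 0.282
```

arm_command --increments '[[[0.1,0,0,0],[0,0,0,0],[0,0,0,0]]]'

```text
time: 16.88
eef_pos: [0.6079, 0.0141, 0.0558]
tcp_rot: [-0.506, -0.494, 0.506, -0.494]
contact_force: [-4.9, 0.5, 7.0]
opening: 0.275
```

arm_command --increments '[[[0,-0.1,0,0],[0,0,0,0],[0,0,0,0],[0,0,0,0],[0,0,0,0]]]' --grip 4.5

```text
time: 17.5
eef_pos: [0.6068, 0.0141, 0.0542]
tcp_rot: [-0.506, -0.494, 0.506, -0.494]
contact_force: [-0.3, 0.3, -0.2]
opening: 0.53
```

```bash
python3 - <<'E' 2>/dev/null
from mv import *
info()
A=np.mean([optics.read_camera("side").astype(float) for _ in range(3)],0);info()
show(A,"a7.png",190,250,260,330,9)
E
```

```text
t 17.5 pos [0.6068 0.0141 0.0542] q [-0.1437  0.3413  1.8602  0.      0.9402 -0.1206] F [-0.3463  0.3148 -0.2436] op 0.5301617602401016
tool x [-0.  0. -1.] y [ 0.9997 -0.0232 -0.    ] z [-0.0232 -0.9997 -0.    ]
t 17.65 pos [0.6068 0.0142 0.0543] q [-0.1436  0.3412  1.8602  0.      0.9403 -0.1206] F [-1.0719  0.2563 -0.8378] op 0.5247855651351039
tool x [-0.  0. -1.] y [ 0.9997 -0.0231 -0.    ] z [-0.0231 -0.9997 -0.    ]
```

View pics/a7.png

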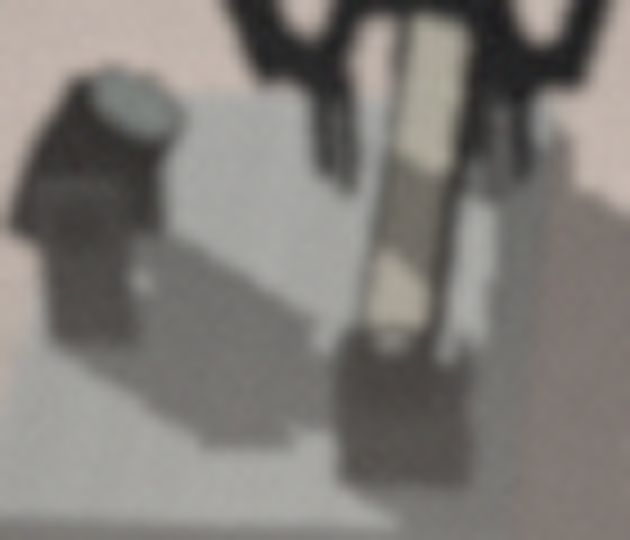

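arm_command --increments '[[[-1,0,0,0],[-2,0,0,0],[-3,0,0,0],[-4,0,0,0],[-4,0,0,0],[-3,0,0,0],[0,0,0,0]]]'

```text
time: 18.52
eef_pos: [0.6089, 0.014, 0.2299]
tcp_rot: [0.508, 0.492, -0.504, 0.497]
contact_force: [-0.1, -0.3, -0.6]
opening: 0.524
```

```bash
python3 mv.py .502 .3215 .18 .182;  python3 mv.py .502 .3215 .18 1.753
```

```text
t 18.525 pos [0.6089 0.014  0.2299] q [-0.1435  0.139   1.7521  0.      1.2411 -0.1206] F [-0.092  -0.3273 -0.6248] op 0.5244231320818089
tool x [ 0.0093 -0.0013 -1.    ] y [ 0.9997 -0.0229  0.0093] z [-0.023  -0.9997  0.0011]
heading -0.022949083362891243 turn about tool x (x down => minus yaw): -0.2049490833628913
shift after turn (cm) [  4.8536  -4.9891 -32.1942]
shift now (cm) [  4.8536 -11.4368 -30.5051]
t 18.525 pos [0.6089 0.014  0.2299] q [-0.1435  0.139   1.7521  0.      1.2411 -0.1206] F [-0.092  -0.3273 -0.6248] op 0.5244231320818089
tool x [ 0.0093 -0.0013 -1.    ] y [ 0.9997 -0.0229  0.0093] z [-0.023  -0.9997  0.0011]
heading -0.022949083362891243 turn about tool x (x down => minus yaw): 1.365643570226902
shift after turn (cm) [  4.8536 -32.1953   4.9825]
shift now (cm) [  4.8536 -11.4368 -30.5051]
```

arm_command --increments '[[[0,0,0,-0.1025],[0,0,0,-0.1025],[0,-0.5,-3.22,0],[0,-0.5,-3.22,0],[0,-0.5,-3.22,0],[0,-0.5,-3.22,0],[0,-0.5,-3.22,0],[0,-0.5,-3.22,0],[0,-0.5,-3.22,0],[0,-0.5,-3.22,0],[0,-0.5,-3.22,0],[0,-0.5,-3.22,0],[2.5,0,0,0],[2.3,0,0,0],[0,0,0,0],[0,0,0,0]]]' --grip 5.5

```text
time: 20.52
eef_pos: [0.4995, 0.3218, 0.1768]
tcp_rot: [0.453, 0.543, -0.452, 0.543]
contact_force: [0.2, -0.5, 0.2]
opening: 0.64
```

```bash
python3 - <<'E' 2>/dev/null
from mv import *
to(.502,.3215,.10,.182)
A=np.mean([optics.read_camera("side").astype(float) for _ in range(3)],0);B=np.mean([optics.read_camera("top").astype(float) for _ in range(3)],0)
np.save("S2.npy",A);np.save("T2.npy",B)
show(A,"a8.png",180,330,240,400,5)
show(B,"b8.png",140,220,270,360,7)
for c in("side","top"):
    for q in("bar_center","cradle_mid","camera_glass"): print(c,q,[(np.round(d["at"],1).tolist(),round(d["conf"],2)) for d in optics.place_of(c,q)][:2])
E
```

```text
t 20.525 pos [0.4995 0.3218 0.1768] q [0.4016 0.1604 1.8289 0.     1.1518 0.2199] F [ 0.2491 -0.5182  0.2152] op 0.640462293919324
tool x [ 0.0004  0.0002 -1.    ] y [0.9835 0.1807 0.0004] z [ 0.1807 -0.9835 -0.0001]
heading 0.18169590268628044 turn about tool x (x down => minus yaw): -0.000304097313719609
shift after turn (cm) [7.6795 0.2344 0.0719]
shift now (cm) [7.6795 0.2344 0.0719]
side bar_center [([210.8, 306.8], 0.89)]
side cradle_mid [([210.5, 305.1], 0.79)]
side camera_glass [([201.2, 277.7], 0.54)]
top bar_center [([187.2, 311.6], 0.88), ([216.1, 235.2], 0.32)]
top cradle_mid [([185.2, 312.4], 0.67)]
top camera_glass [([162.9, 312.5], 0.74)]
```

View pics/a8.png

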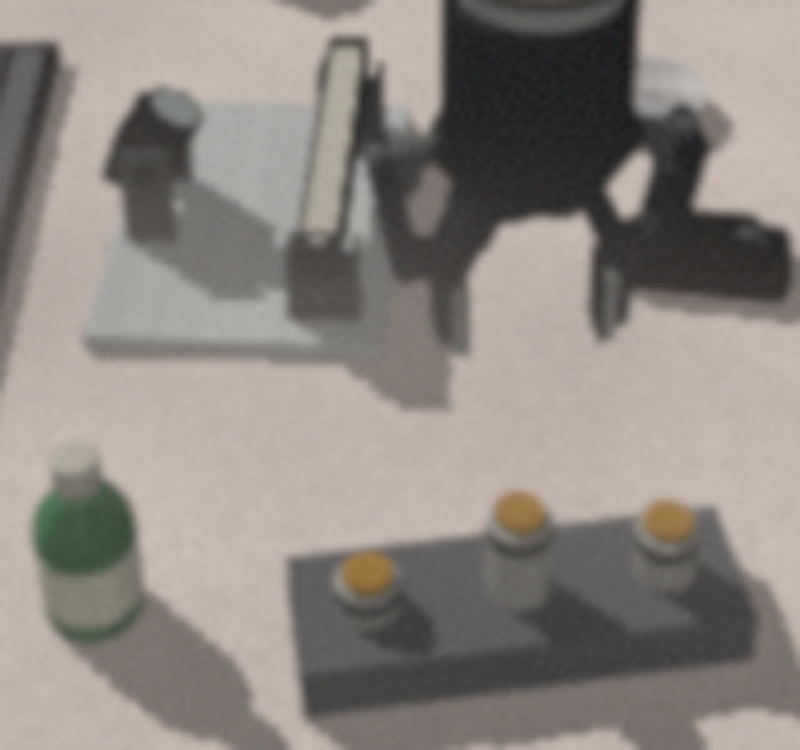

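View pics/b8.png

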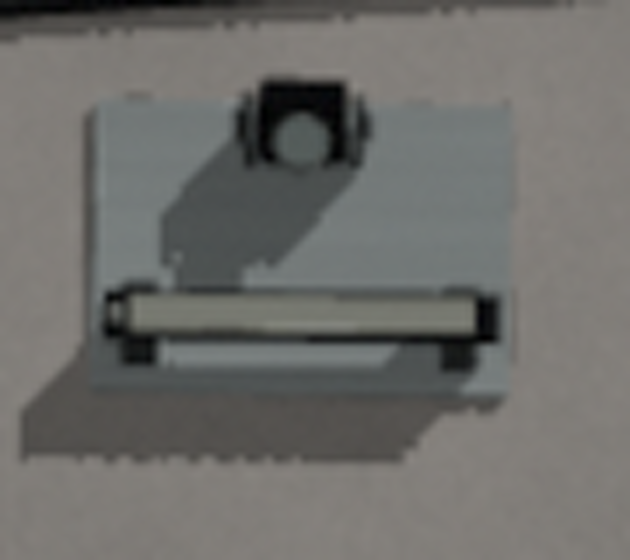

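```bash
python3 - <<'E' 2>/dev/null
from st import *
A=np.load("S2.npy")
show(A,"a9.png",185,250,290,330,9)
def zz(c,v,r0,c0,k):
    d=proj(c,v)[0]; return ((d[1]-c0+.5)*k-.5).round(),((d[0]-r0+.5)*k-.5).round()
for b in((.607,.0112,-.023),):
 for z in(.045,.07):
  for dx in(.0125,-.0125):
   for dy in(.11,-.11): 
    v=W(b,(dx,dy,z))[0];print(z,dx,dy,"top",zz("top",v,140,270,7),"side",zz("side",v,185,290,9))
E
```

```text
0.045 0.0125 0.11 top (np.float64(105.0), np.float64(294.0)) side (np.float64(86.0), np.float64(460.0))
0.045 0.0125 -0.11 top (np.float64(499.0), np.float64(301.0)) side (np.float64(153.0), np.float64(72.0))
0.045 -0.0125 0.11 top (np.float64(104.0), np.float64(339.0)) side (np.float64(167.0), np.float64(462.0))
0.045 -0.0125 -0.11 top (np.float64(498.0), np.float64(345.0)) side (np.float64(222.0), np.float64(74.0))
0.07 0.0125 0.11 top (np.float64(102.0), np.float64(287.0)) side (np.float64(82.0), np.float64(396.0))
0.07 0.0125 -0.11 top (np.float64(501.0), np.float64(294.0)) side (np.float64(150.0), np.float64(13.0))
0.07 -0.0125 0.11 top (np.float64(101.0), np.float64(332.0)) side (np.float64(164.0), np.float64(398.0))
0.07 -0.0125 -0.11 top (np.float64(501.0), np.float64(338.0)) side (np.float64(220.0), np.float64(15.0))
```

View pics/a9.png

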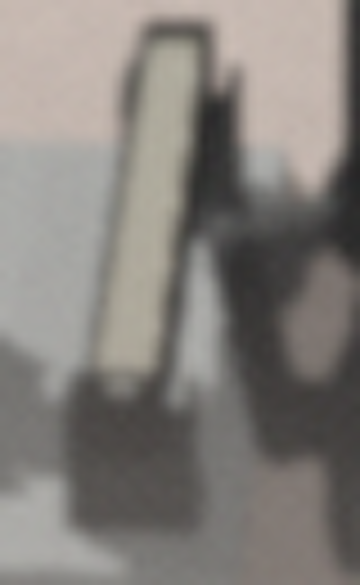

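arm_command --increments '[[[0,0,0,-0.157],[0,0,0,-0.157],[0,0,0,-0.157],[0,0,0,-0.157],[0,0,0,-0.157],[0,0,0,-0.157],[0,0,0,-0.157],[0,0,0,-0.157],[0,0,0,-0.157],[0,0,0,-0.157],[0,0,0,0],[0,0,0,0]]]'

```text
time: 22.62
eef_pos: [0.4993, 0.3218, 0.1763]
tcp_rot: [-0.063, 0.704, 0.063, 0.704]
contact_force: [0.7, 0.8, -0.3]
opening: 0.648
```

```bash
python3 mv.py .502 .3215 .10 1.753
```

```text
t 22.625 pos [0.4993 0.3218 0.1763] q [ 0.4018  0.1608  1.8294 -0.      1.1514 -1.3479] F [ 0.6797  0.7656 -0.2915] op 0.6477405411108139
tool x [-0. -0. -1.] y [-0.178  0.984 -0.   ] z [ 0.984  0.178 -0.   ]
heading 1.7497193672691866 turn about tool x (x down => minus yaw): -0.003280632730813249
shift after turn (cm) [ 7.6316 -0.0788  0.2589]
shift now (cm) [ 7.6316 -0.078   0.2591]
```

arm_command --increments '[[[2,-0.05,0.25,0],[2,0,0,0],[2,0,0,0],[1,0,0,0],[0,0,0,0],[0,0,0,0]]]' --grip 6

```text
time: 23.38
eef_pos: [0.5024, 0.322, 0.107]
tcp_rot: [-0.064, 0.704, 0.064, 0.705]
contact_force: [0.5, 0.5, -0.1]
opening: 0.701
```

```bash
python3 - <<'E' 2>/dev/null
from mv import *
to(.502,.3215,.036,1.753)
A=np.mean([optics.read_camera("side").astype(float) for _ in range(3)],0);B=np.mean([optics.read_camera("top").astype(float) for _ in range(3)],0)
show(A,"a10.png",250,330,290,400,7)
show(B,"b10.png",180,250,205,275,7)
E
```

```text
t 23.375 pos [0.5024 0.322  0.107 ] q [ 0.4001  0.2471  1.8668  0.      1.0263 -1.3518] F [ 0.4797  0.458  -0.1062] op 0.7005345157730772
tool x [ 0.0012  0.0005 -1.    ] y [-0.1801  0.9836  0.0003] z [0.9836 0.1801 0.0013]
heading 1.7519013074492846 turn about tool x (x down => minus yaw): -0.0010986925507152634
shift after turn (cm) [ 7.101  -0.0468 -0.0596]
shift now (cm) [ 7.101  -0.0469 -0.0596]
```

View pics/a10.png

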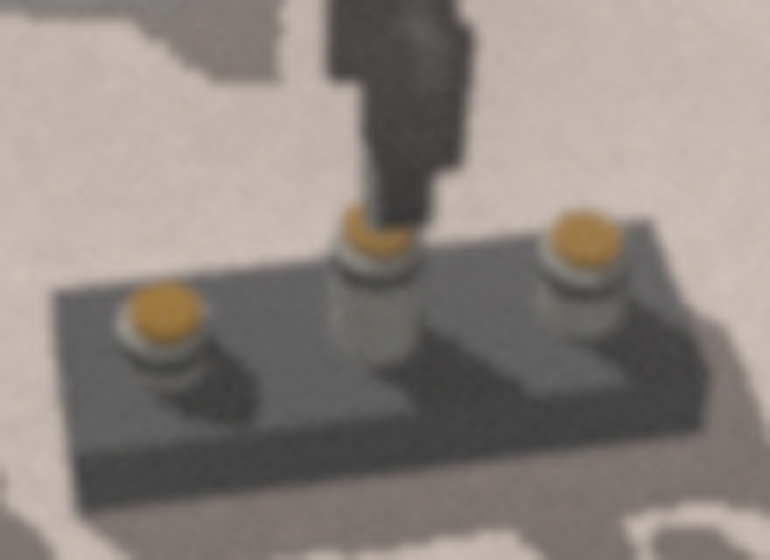

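View pics/b10.png

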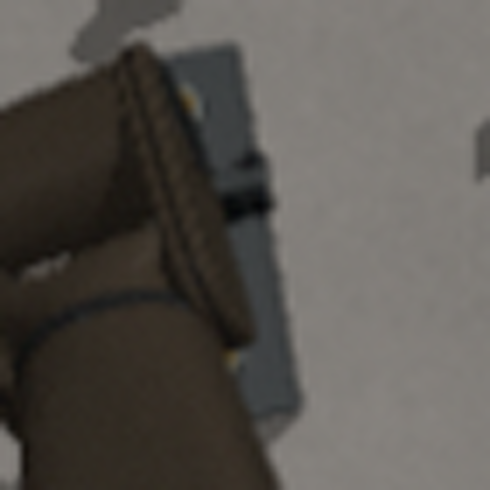

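```bash
python3 - <<'E' 2>/dev/null
from st import *
def zz(v):
    d=proj("side",v)[0]; return ((d[1]-290+.5)*7-.5).round(),((d[0]-250+.5)*7-.5).round()
t=np.array([.5024,.322,.107]);y=np.array([-.18,.984,0]);x=np.array([.984,.18,0])
for g in(.03,.038):
  for h in(0,.01): 
    for w in(.011,-.011): print(g,h,w,zz(t+y*g+x*w+[0,0,h]))
for P in((.502,.3215),): print(zz(np.array([*P,.08])),zz(np.array([*P,.03])))
E
```

```text
0.03 0 0.011 (np.float64(363.0), np.float64(232.0))
0.03 0 -0.011 (np.float64(434.0), np.float64(224.0))
0.03 0.01 0.011 (np.float64(364.0), np.float64(209.0))
0.03 0.01 -0.011 (np.float64(435.0), np.float64(201.0))
0.038 0 0.011 (np.float64(368.0), np.float64(251.0))
0.038 0 -0.011 (np.float64(439.0), np.float64(243.0))
0.038 0.01 0.011 (np.float64(369.0), np.float64(228.0))
0.038 0.01 -0.011 (np.float64(440.0), np.float64(220.0))
(np.float64(379.0), np.float64(219.0)) (np.float64(376.0), np.float64(326.0))
```

arm_command --increments '[[[1.5,-0.05,-0.05,0],[1.5,0,0,0],[1.5,0,0,0],[1,0,0,0],[0.7,0,0,0],[0.6,0,0,0],[0,0,0,0],[0,0,0,0]]]'

```text
time: 24.68
eef_pos: [0.5018, 0.3214, 0.0388]
tcp_rot: [-0.064, 0.704, 0.064, 0.704]
contact_force: [-0.2, -0.2, 0.6]
opening: 0.703
```

```bash
python3 mv.py .502 .3215 .036 1.753
```

```text
t 24.675 pos [0.5018 0.3214 0.0388] q [ 0.3994  0.3434  1.8921  0.      0.9052 -1.3525] F [-0.1782 -0.2146  0.6255] op 0.7033536826863969
tool x [ 0.0008  0.0004 -1.    ] y [-0.1801  0.9836  0.0002] z [0.9836 0.1801 0.0008]
heading 1.7519236975858448 turn about tool x (x down => minus yaw): -0.001076302414155128
shift after turn (cm) [0.2782 0.0111 0.0209]
shift now (cm) [0.2782 0.0111 0.0209]
```

arm_command --increments '[[[0.2,0,0,0],[0,0,0,0],[0,0,0,0],[0,0,0,0],[0,0,0,0],[0,0,0,0],[0,0,0,0],[0,0,0,0],[0,0,0,0]]]' --grip 0 --grip_force 25

```text
time: 25.8
eef_pos: [0.5016, 0.3214, 0.0366]
tcp_rot: [-0.064, 0.704, 0.064, 0.704]
contact_force: [-1.0, 1.3, 3.3]
opening: 0.343
```

```bash
python3 mv.py .502 .3215 .036 1.753
```

```text
t 25.8 pos [0.5016 0.3214 0.0366] q [ 0.3995  0.3467  1.8926  0.0002  0.9017 -1.3525] F [-1.0211  1.293   3.2689] op 0.3425652145013595
tool x [ 0.0004  0.0003 -1.    ] y [-0.1801  0.9837  0.0003] z [0.9837 0.1801 0.0004]
heading 1.7518405441810627 turn about tool x (x down => minus yaw): -0.0011594558189371718
shift after turn (cm) [0.0588 0.0064 0.0387]
shift now (cm) [0.0588 0.0065 0.0387]
```

arm_command --increments '[[[-0.3,0,0,0],[-0.3,0,0,0],[-0.2,0,0,0],[0,0,0,0],[0,0,-0.2,0],[-0.085,0,-0.2,0],[-0.085,0,-0.2,0],[-0.085,0,-0.2,0],[-0.085,0,-0.2,0],[0,0,0,0],[0,0,0,0]]]'

```text
time: 27.18
eef_pos: [0.494, 0.3205, 0.0489]
tcp_rot: [-0.063, 0.702, 0.065, 0.707]
contact_force: [5.0, 2.9, -5.1]
opening: 0.345
```

```bash
python3 - <<'E' 2>/dev/null
from mv import *
to(.5016-.984*.0195,.3214-.18*.0195,.0366+.0135)
A=np.mean([optics.read_camera("side").astype(float) for _ in range(3)],0)
show(A,"a11.png",250,330,290,400,7)
E
```

```text
t 27.175 pos [0.494  0.3205 0.0489] q [ 0.4032  0.3115  1.9114  0.0004  0.9112 -1.3487] F [ 4.955   2.8771 -5.0812] op 0.34499476141538044
tool x [ 0.0067  0.0032 -1.    ] y [-0.1799  0.9837  0.002 ] z [0.9837 0.1798 0.0072]
shift now (cm) [-0.1311 -0.0476 -1.1876]
```

View pics/a11.png

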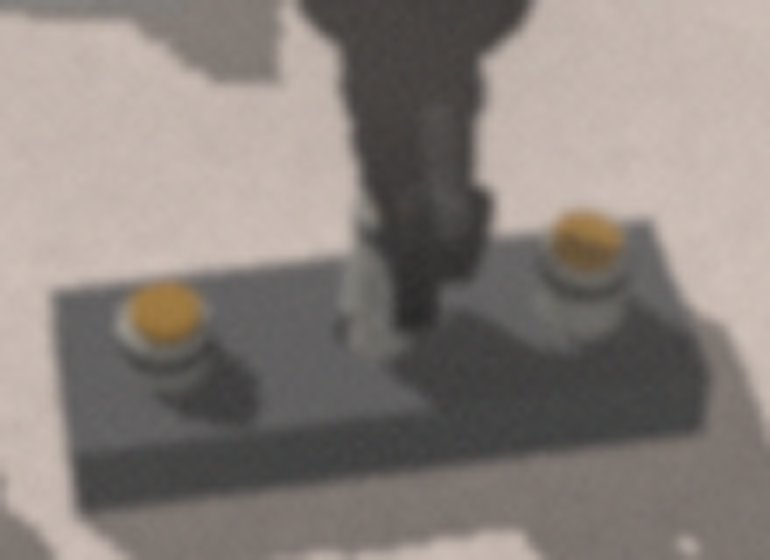

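arm_command --increments '[[[-0.04,0,-0.25,0],[-0.04,0,-0.25,0],[-0.04,0,-0.25,0],[-0.03,0,-0.25,0],[-0.03,0,-0.2,0],[0,0,0,0],[0,0,0,0]]]'

```text
time: 28.2
eef_pos: [0.4829, 0.3184, 0.0513]
tcp_rot: [-0.063, 0.701, 0.065, 0.707]
contact_force: [5.9, 2.7, -4.0]
opening: 0.343
```

```bash
python3 - <<'E' 2>/dev/null
from mv import *
to(.5016-.984*.0195,.3214-.18*.0195,.0366+.0135)
A=np.mean([optics.read_camera("side").astype(float) for _ in range(3)],0)
show(A,"a12.png",250,330,290,400,7)
E
```

```text
t 28.2 pos [0.4829 0.3184 0.0513] q [ 0.4077  0.287   1.9375 -0.0002  0.908  -1.3441] F [ 5.9229  2.7124 -4.0093] op 0.34253252727426775
tool x [ 0.0083  0.0035 -1.    ] y [-0.1801  0.9836  0.0019] z [0.9836 0.1801 0.0088]
shift now (cm) [ 0.1233 -0.0435 -0.0601]
```

View pics/a12.png

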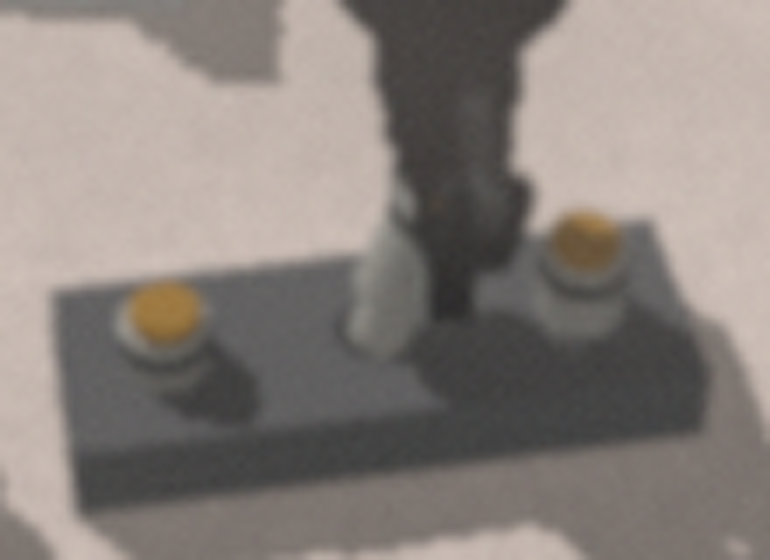

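arm_command --increments '[[[0,0,0,0],[0,0,0,0],[-0.3,0,0,0],[-0.5,0,0,0],[-1,0,0,0],[-2,0,0,0],[-3,0,0,0],[-3,0,0,0],[-3,0,0,0],[-3,0,0,0],[-2,0,0,0],[0,0,0,0],[0,0,0,0]]]' --grip_force 60

```text
time: 29.98
eef_pos: [0.479, 0.3169, 0.2262]
tcp_rot: [-0.064, 0.705, 0.064, 0.703]
contact_force: [0.8, 0.2, -2.6]
opening: 0.339
```

```bash
python3 - <<'E' 2>/dev/null
from mv import *
to(.6,.01,.3,1.548)
A=np.mean([optics.read_camera("side").astype(float) for _ in range(3)],0);B=np.mean([optics.read_camera("top").astype(float) for _ in range(3)],0)
show(A,"a13.png",180,320,290,410,5)
for c in("side","top"):
    for q in("long_objective_center","long_objective_nose","long_objective_thread"): print(c,q,[(np.round(d["at"],1).tolist(),round(d["conf"],2)) for d in optics.place_of(c,q)][:2])
E
```

```text
t 29.975 pos [0.479  0.3169 0.2262] q [ 0.4078  0.0718  1.8322 -0.      1.2402 -1.3441] F [ 0.8205  0.1924 -2.6388] op 0.33941191015471794
tool x [-0.0024 -0.001  -1.    ] y [-0.1801  0.9836 -0.0006] z [ 0.9836  0.1801 -0.0025]
heading 1.751878190896471 turn about tool x (x down => minus yaw): 0.20387819089647086
shift after turn (cm) [ -7.3788 -30.4099  12.7758]
shift now (cm) [ -7.3788 -32.3668   6.3541]
side long_objective_center [([226.0, 351.2], 0.79)]
side long_objective_nose [([238.8, 348.1], 0.72)]
side long_objective_thread [([206.4, 357.3], 0.62)]
top long_objective_center [([224.3, 446.8], 0.43), ([233.3, 236.2], 0.33)]
top long_objective_nose []
top long_objective_thread []
```

View pics/a13.png

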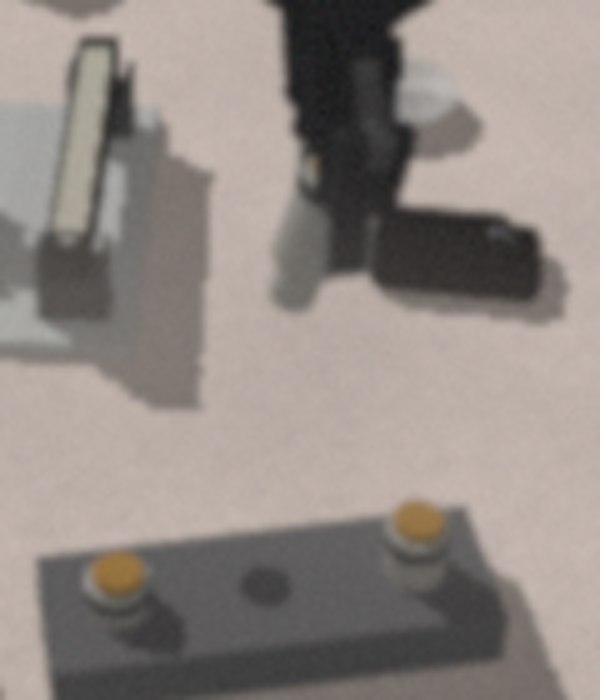

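```bash
python3 mv.py .644 .0085 .24 1.548
```

```text
t 30.575 pos [0.4799 0.3173 0.2275] q [ 0.4078  0.0712  1.8302 -0.      1.2401 -1.3441] F [ 0.0985 -0.3282 -1.9792] op 0.33564827813726444
tool x [ 0.  0. -1.] y [-0.1802  0.9836  0.    ] z [0.9836 0.1802 0.    ]
heading 1.7519486309603387 turn about tool x (x down => minus yaw): 0.20394863096033866
shift after turn (cm) [ -1.2472 -30.4929  17.1124]
shift now (cm) [ -1.2472 -33.3268  10.5817]
```

arm_command --increments '[[[0,0,0,0.102],[0,0,0,0.102],[-1.25,-1.5,0.8,0],[0,-2.5,1.4,0],[0,-2.5,1.4,0],[0,-2.5,1.4,0],[0,-2.5,1.4,0],[0,-2.5,1.4,0],[0,-2.5,1.4,0],[0,-2.5,1.4,0],[0,-2.5,1.4,0],[0,-2.5,1.4,0],[0,-2.5,1.4,0],[0,-2.5,1.4,0],[0,-1.5,0.9,0],[0,0,0,0],[0,0,0,0],[0,0,0,0]]]'

```text
time: 32.83
eef_pos: [0.6434, 0.0093, 0.2401]
tcp_rot: [0.008, 0.707, -0.008, 0.707]
contact_force: [-0.1, -0.3, -2.6]
opening: 0.337
```

```bash
python3 - <<'E' 2>/dev/null
from mv import *
to(.644,.0085,.19,1.548)
A=np.mean([optics.read_camera("side").astype(float) for _ in range(4)],0);B=np.mean([optics.read_camera("top").astype(float) for _ in range(3)],0)
np.save("S3.npy",A)
show(A,"a14.png",140,220,240,330,8)
for c in("side","top"):
    for q in("long_objective_center","long_objective_nose","long_objective_thread"): print(c,q,[(np.round(d["at"],1).tolist(),round(d["conf"],2)) for d in optics.place_of(c,q)][:2])
E
```

```text
t 32.825 pos [0.6434 0.0093 0.2401] q [-0.143   0.2117  1.6501  0.0002  1.28   -1.6924] F [-0.0514 -0.2714 -2.5877] op 0.33695979011255583
tool x [-0.0002  0.0002 -1.    ] y [0.0215 0.9998 0.0002] z [ 0.9998 -0.0215 -0.0002]
heading 1.5493075388002078 turn about tool x (x down => minus yaw): 0.0013075388002077304
shift after turn (cm) [ 5.011  -0.0837  0.059 ]
shift now (cm) [ 5.011  -0.0838  0.0589]
side long_objective_center [([150.7, 285.1], 0.67)]
side long_objective_nose []
side long_objective_thread [([138.8, 289.9], 0.41)]
top long_objective_center []
top long_objective_nose [([230.1, 450.6], 0.65)]
top long_objective_thread [([232.2, 236.9], 0.23)]
```

View pics/a14.png

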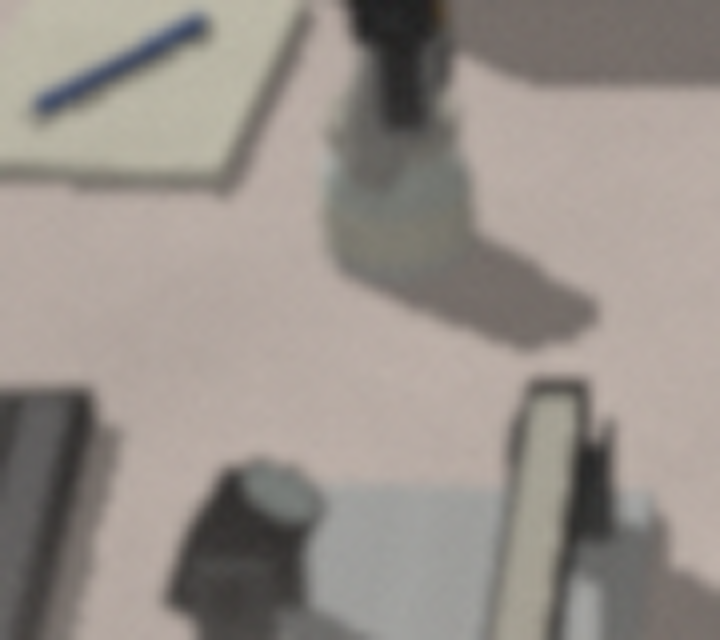

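arm_command --increments '[[[1,-0.05,0.05,0],[1.5,0,0,0],[1.5,0,0,0],[0.5,0,0,0],[0,0,0,0],[0,0,0,0]]]'

```text
time: 34.22
eef_pos: [0.6447, 0.0078, 0.1957]
tcp_rot: [0.008, 0.707, -0.008, 0.707]
contact_force: [-1.0, 0.3, -2.2]
opening: 0.338
```

```bash
python3 - <<'E' 2>/dev/null
from mv import *
to(.644,.0085,.19,1.548)
A=np.mean([optics.read_camera("side").astype(float) for _ in range(4)],0)
np.save("S3.npy",A)
A=np.clip(A*1.3-20,0,255)
show(A,"a15.png",145,215,250,320,9)
for c in("side",):
  for i in range(2):
    for q in("long_objective_center","long_objective_nose","long_objective_thread"): print(c,q,[(np.round(d["at"],1).tolist(),round(d["conf"],2)) for d in optics.place_of(c,q)][:2])
    optics.read_camera("side")
E
```

```text
t 34.225 pos [0.6447 0.0078 0.1957] q [-0.145   0.2498  1.6878 -0.      1.2028 -1.6929] F [-1.0052  0.2781 -2.1825] op 0.3380651551512586
tool x [ 0.0012 -0.0002 -1.    ] y [ 0.0229  0.9997 -0.0002] z [ 0.9997 -0.0229  0.0012]
heading 1.5479075405363067 turn about tool x (x down => minus yaw): -9.245946369329516e-05
shift after turn (cm) [ 0.5717  0.0647 -0.0753]
shift now (cm) [ 0.5717  0.0647 -0.0753]
side long_objective_center [([166.3, 291.2], 0.57)]
side long_objective_nose [([298.7, 316.0], 0.48), ([174.4, 288.5], 0.45)]
side long_objective_thread [([150.2, 289.2], 0.43)]
side long_objective_center [([164.6, 290.5], 0.43)]
side long_objective_nose [([174.7, 281.7], 0.59), ([230.6, 383.1], 0.44)]
side long_objective_thread [([152.0, 290.2], 0.62)]
```

View pics/a15.png

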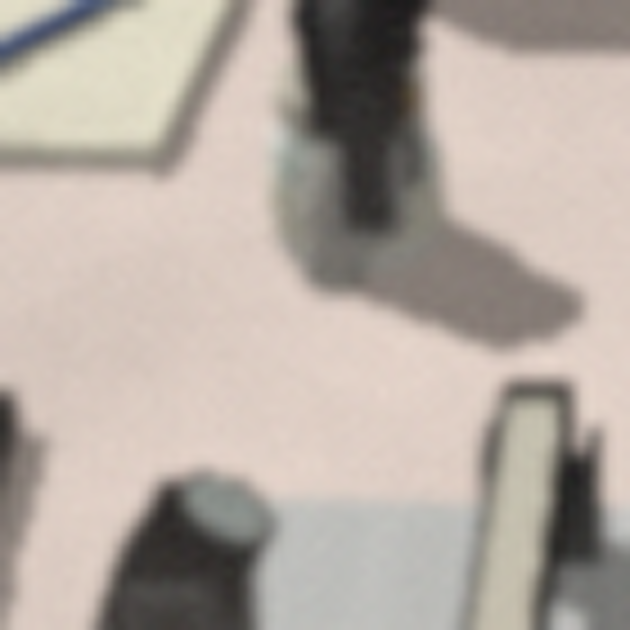

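```bash
cat > ov.py <<'E'
from st import *
def outline(nose,t,yaw=-.023):
    Rm=R.from_euler("zy",[yaw,-t]);L=[]
    a=np.linspace(0,2*np.pi,60)
    for r,z in((.01,0),(.01,.02),(.015,.02),(.015,.065),(.0115,.065),(.0115,.07)):
        L.append(nose+Rm.apply(np.stack([r*np.cos(a),r*np.sin(a),0*a+z],1)))
    return L
def overlay(im,nose,t,r0,r1,c0,c1,k,cam="side"):
    o=cv2.resize(np.clip(im[r0:r1,c0:c1]*1.3-20,0,255).astype(np.uint8),None,fx=k,fy=k,interpolation=cv2.INTER_CUBIC)
    for L in outline(np.array(nose),t):
        p=proj(cam,L);q=np.stack([(p[:,1]-c0+.5)*k-.5,(p[:,0]-r0+.5)*k-.5],1).round().astype(np.int32)
        cv2.polylines(o,[q],True,(0,0,255),1)
    return o
E
python3 - <<'E'
from ov import *
S=np.load("S3.npy");tcp=np.array([.6447,.0078,.1957])
G=tcp+[0,0,.016]
out=[]
for t in(.35,.45,.55):
    n=G-.044*np.array([-np.sin(t),0,np.cos(t)]);out.append(overlay(S,n,t,145,185,272,304,8))
cv2.imwrite("pics/ov1.png",np.hstack(out))
E
```

```text
(no output)
```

View pics/ov1.png

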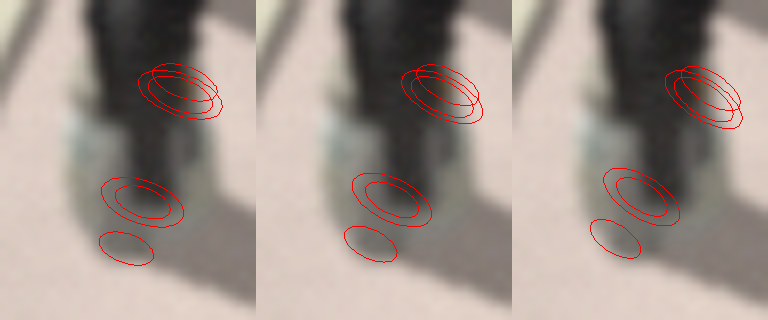

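arm_command --increments '[[[0,0,-1.5,0],[0,0,-2.5,0],[0,0,-2,0],[0,0,0,0],[0,0,0,0],[0,0,0,0]]]'

```text
time: 35.58
eef_pos: [0.5851, 0.0091, 0.1952]
tcp_rot: [0.008, 0.707, -0.008, 0.707]
contact_force: [-0.3, -0.5, -2.6]
opening: 0.339
```

```bash
python3 - <<'E' 2>/dev/null
from ov import *
from mv import info
s,M=info()
S=np.mean([optics.read_camera("side").astype(float) for _ in range(4)],0);np.save("S4.npy",S)
T=np.mean([optics.read_camera("top").astype(float) for _ in range(4)],0);np.save("T4.npy",T)
for q in("long_objective_center","long_objective_nose","long_objective_thread"): print(q,[(np.round(d["at"],1).tolist(),round(d["conf"],2)) for d in optics.place_of("side",q)][:2])
G=s["eef_pos"]+[0,0,.016]
out=[np.clip(cv2.resize(S[140:190,285:325],None,fx=8,fy=8,interpolation=cv2.INTER_CUBIC)*1.3-20,0,255).astype(np.uint8)]
for t in(.45,):
    n=G-.044*np.array([-np.sin(t),0,np.cos(t)]);out.append(overlay(S,n,t,140,190,285,325,8))
cv2.imwrite("pics/ov2.png",np.hstack(out))
E
```

```text
t 35.575 pos [0.5851 0.0091 0.1952] q [-0.1577  0.1221  1.8363  0.      1.1824 -1.7055] F [-0.3172 -0.4944 -2.6473] op 0.338620048495678
tool x [ 0.0007 -0.0001 -1.    ] y [ 0.023   0.9997 -0.0001] z [ 0.9997 -0.023   0.0007]
long_objective_center [([300.2, 316.0], 0.63), ([167.7, 310.3], 0.49)]
long_objective_nose [([175.7, 307.1], 0.54)]
long_objective_thread [([152.6, 311.3], 0.58), ([165.4, 308.1], 0.51)]
```

View pics/ov2.png

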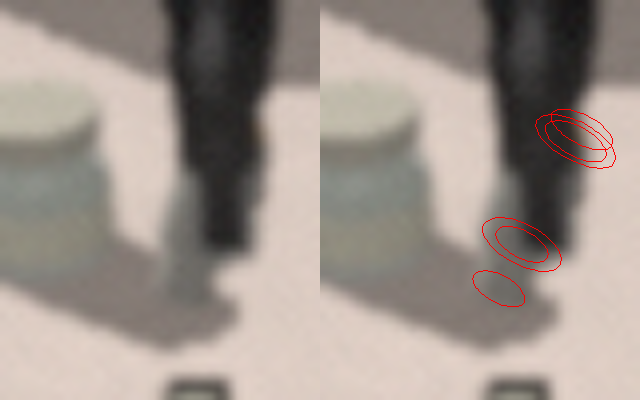

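```bash
cat > tmp.py <<'E'
from ov import *
S=np.load("S4.npy");G=np.array([.5851,.0091,.1952+.016])
out=[]
for t in(.15,.25,.35):
    n=G-.046*np.array([-np.sin(t),0,np.cos(t)]);out.append(overlay(S,n,t,145,185,295,325,8.5))
cv2.imwrite("pics/ov3.png",np.hstack(out))
E
python3 tmp.py
```

```text
(no output)
```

View pics/ov3.png

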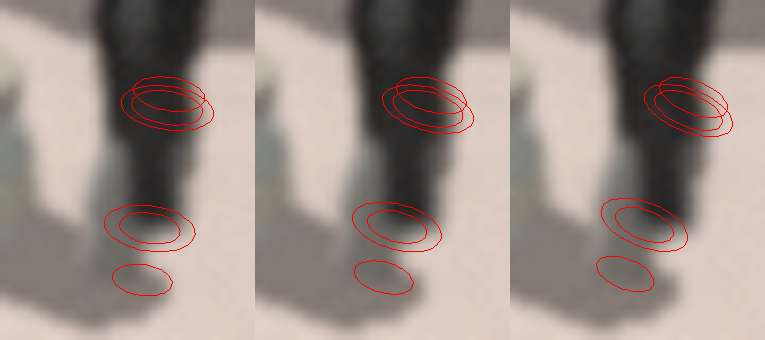

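```bash
python3 - <<'E' 2>/dev/null
from ov import *
S=np.load("S4.npy")
a=S[150:182,296:324]
o=np.clip((cv2.resize(a,None,fx=18,fy=18,interpolation=cv2.INTER_CUBIC)-40)*1.6,0,255)
cv2.imwrite("pics/z4.png",o)
print(np.round(S[156:181,300:322].mean(2)).astype(int))
E
```

```text
[[174 174 173 173 175 170 148 100  55  45  47  49  48  47  47  47  58  94
  136 164 170 171]
 [176 175 174 173 173 171 152 102  57  46  46  50  50  49  45  47  55  86
  130 160 172 171]
 [176 175 175 174 173 172 152 103  59  48  51  52  52  50  46  47  56  82
  124 157 172 173]
 [177 175 175 175 174 170 152 104  62  49  48  47  50  48  50  47  56  82
  125 158 171 172]
 [175 176 174 175 173 173 156 113  72  54  49  51  50  50  46  51  64  88
  128 160 175 175]
 [174 175 175 175 175 172 156 120  88  69  55  50  48  48  51  58  71  97
  138 166 174 174]
 [172 176 175 175 176 171 155 127 104  83  60  50  48  48  53  69  82 104
  144 168 174 174]
 [172 175 173 175 174 168 149 125 106  87  66  50  47  48  57  70  85 109
  144 167 172 174]
 [168 174 173 172 171 162 140 121 104  88  66  51  47  49  57  71  87 109
  147 168 173 173]
 [167 173 171 171 168 154 133 113 100  88  65  53  47  46  55  72  93 122
  156 170 172 172]
 [166 172 172 171 165 148 125 109  99  86  68  50  45  47  56  73 107 139
  163 171 172 172]
 [163 172 173 169 161 141 119 105  97  86  68  50  46  46  54  76 111 143
  1
[... 525 characters left out ...]
6 104 123 140 155 162 166 171
  173 172 173 174]
 [111 111 110 113 117 114 106 100  97  97  99 116 142 161 169 172 173 174
  173 174 174 174]
 [112 111 110 114 115 110 102  98  99  96 100 118 148 165 172 175 174 174
  172 174 174 172]
 [111 113 112 113 110 108  99  97  97  97  96 110 136 156 164 170 173 174
  172 172 174 174]
 [112 111 111 110 109 106 103 100 100  96  97 105 118 133 146 166 173 173
  173 173 171 173]
 [111 111 110 111 109 108 107 106 104 103 104 107 109 115 136 162 171 174
  173 173 173 172]
 [112 111 109 108 109 109 110 108 110 109 107 110 109 116 134 162 173 173
  174 172 172 175]
 [111 110 109 110 112 110 110 111 110 109 112 112 117 127 145 166 173 174
  174 174 172 173]]
```

View pics/z4.png

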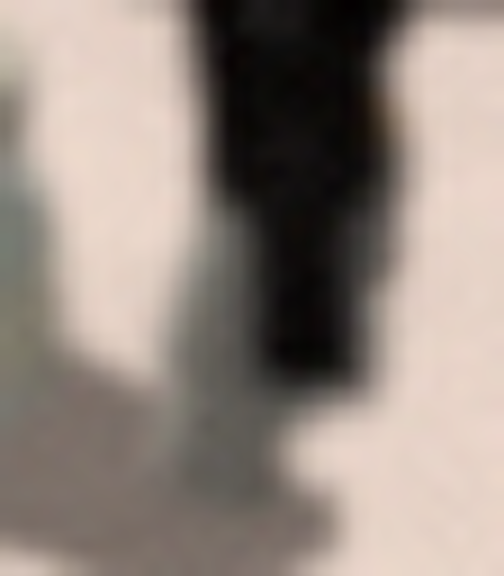

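```bash
cat > fit.py <<'E'
from ov import *
def hulls(nose,t):
    L=outline(nose,t);H=[]
    for i,j in((0,1),(2,3),(4,5)):
        p=proj("side",np.vstack([L[i],L[j]])).astype(np.float32);H.append(cv2.convexHull(p))
    return H
def fitobj(pts,y,x0):
    def f(p):
        H=hulls(np.array([p[0],y,p[1]]),p[2])
        return [cv2.pointPolygonTest(H[k],(float(a),float(b)),True) for k,a,b in pts]
    return least_squares(f,x0,diff_step=1e-3,x_scale=[.01,.01,.1])
E
python3 - <<'E'
from fit import *
pts=[(1,161,306.5),(1,163,306.1),(1,165,305.6),(1,167,305.1),(1,169,304.8),(2,157.5,317.9),(2,159,317.9),(0,177.3,308),(0,175,311.3),(0,174,311.3),(1,171.7,313),(1,170.8,315)]
for t0 in(.2,.4):
  r=fitobj(pts,.0085,[.61,.17,t0]);print(r.x,r.fun,r.cost)
S=np.load("S4.npy");cv2.imwrite("pics/ov4.png",overlay(S,[r.x[0],.0085,r.x[1]],r.x[2],145,185,290,328,14))
E
```

```text
[0.603  0.1728 0.351 ] [-0.4064 -0.0748  0.1633  0.4014 -0.0107  0.4966 -0.9274 -0.1468 -0.1252
  0.2409  0.6428 -0.2385] 1.0153252965143604
[0.603  0.1727 0.3495] [-0.3919 -0.0636  0.171   0.4057  0.0232  0.4992 -0.9182 -0.1145 -0.1207
  0.2438  0.6651 -0.2432] 1.0164566720398023
```

View pics/ov4.png

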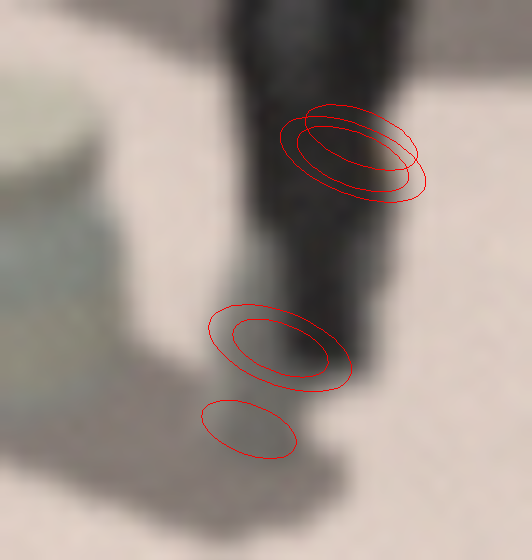

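```bash
python3 - <<'E'
from fit import *
base=[(1,161,306.5),(1,163,306.1),(1,165,305.6),(1,167,305.1),(1,169,304.8),(0,177.3,308),(0,175,311.3),(0,174,311.3)]
S=np.load("S4.npy");out=[]
for add in([],[(1,163,317.9),(1,166,317)],[(1,158,318.2),(1,163,317.9),(1,166,317)]):
  r=fitobj(base+add,.0085,[.61,.17,.3]);print(r.x,r.fun.round(2),r.cost)
  out.append(overlay(S,[r.x[0],.0085,r.x[1]],r.x[2],148,182,300,324,10))
cv2.imwrite("pics/ov5.png",np.hstack(out))
E
```

```text
[0.6027 0.1724 0.335 ] [-0.31 -0.01  0.19  0.39  0.08 -0.07 -0.02  0.33] 0.20216137280504004
[0.6029 0.1724 0.3482] [-0.44 -0.12  0.11  0.35  0.04 -0.04 -0.05  0.31 -0.03 -0.29] 0.2646459663765843
[0.6018 0.1722 0.3009] [-0.12  0.1   0.22  0.34  0.12 -0.08  0.24  0.56  0.84 -0.46 -0.55] 0.8939849154485926
```

View pics/ov5.png

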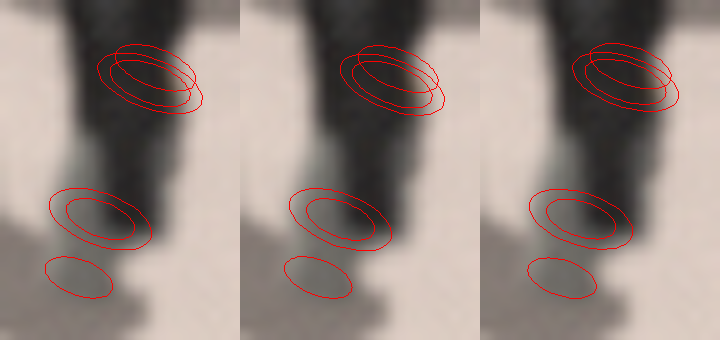

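```bash
python3 - <<'E' 2>/dev/null
from gl import *
A=np.mean([np.load(f"{n}.npy") for n in("S","S2","S3","S4")],0);np.save("SA.npy",A)
a=A[192:216,260:288]
o=np.clip((cv2.resize(a,None,fx=22,fy=22,interpolation=cv2.INTER_LANCZOS4)-30)*1.4,0,255)
cv2.imwrite("pics/gz.png",o)
E
```

```text
(no output)
```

View pics/gz.png

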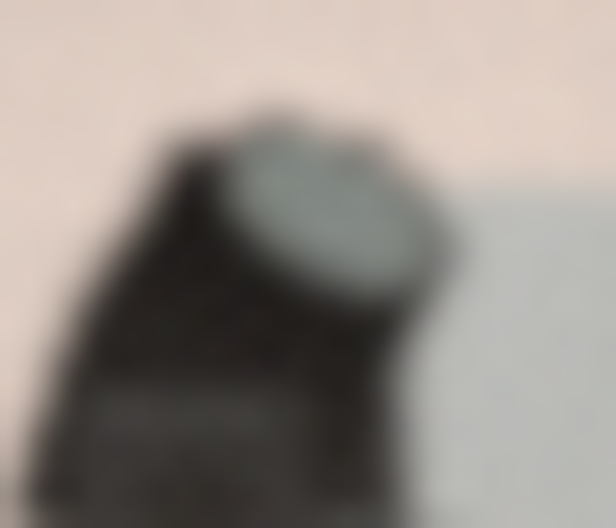

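```bash
python3 - <<'E' 2>/dev/null
from gl import *
p=np.array([(222,165),(245,135),(280,125),(330,142),(380,170),(412,205),(428,245),(412,278),(375,292),(330,282),(280,250),(242,210)],np.float32)
print("obs",cv2.fitEllipse(p/22))
for t in(.4,.45,.5,.55,.6):
    q=proj("side",circ([.7014,.0091,.0836,t,.014]))[:,::-1].astype(np.float32);print(t,cv2.fitEllipse(q)[1:])
# back edge direction for housing edge parallel to n
for t in(.4,.5,.6):
    n=R.from_euler("zy",[yaw,-t]).apply([0,0,1]);c=np.array([.72,.02,.08]);a=proj("side",c)[0];b=proj("side",c-n*.03)[0];print(t,(a-b)[1]/(a-b)[0])
# moments: threshold glass
A=np.load("SA.npy")[194:210,266:284];g=A.mean(2);u=cv2.resize(g,None,fx=8,fy=8,interpolation=cv2.INTER_CUBIC)
bm=cv2.resize(A[:,:,0]-A[:,:,2],None,fx=8,fy=8,interpolation=cv2.INTER_CUBIC)
m=((u>95)&(u<132)&(bm>-6)).astype(np.uint8);n,l,s,cc=cv2.connectedComponentsWithStats(m);k=1+np.argmax(s[1:,4])
M=cv2.moments((l==k).astype(np.uint8),True);print("mom angle deg",np.degrees(.5*np.arctan2(2*M["mu11"],M["mu20"]-M["mu02"])),s[k])
cv2.imwrite("pics/m.png",np.hstack([(l==k)*255,np.clip(u,0,255)]))
E
```

```text
obs ((14.842479705810547, 9.482693672180176), (5.659168243408203, 10.446884155273438), 123.8104476928711)
0.4 ((5.423946857452393, 9.534147262573242), 112.02572631835938)
0.45 ((5.386115074157715, 9.530243873596191), 115.47003936767578)
0.5 ((5.334892272949219, 9.526145935058594), 118.89352416992188)
0.55 ((5.270361423492432, 9.521910667419434), 122.28919219970703)
0.6 ((5.192619800567627, 9.517627716064453), 125.65029907226562)
0.4 -0.40611620069568166
0.5 -0.5569209913512023
0.6 -0.7258613063496379
mom angle deg 40.05946431308355 [  34   34   83   94 3314]
```

View pics/m.png

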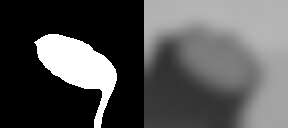

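```bash
python3 mv.py .4868 .3187 .20 1.753 | tail -3
```

```text
heading 1.547896370601984 turn about tool x (x down => minus yaw): -0.20510362939801596
shift after turn (cm) [-0.4994 32.1989 -3.9834]
shift now (cm) [ -0.4994  30.7128 -10.4579]
```

arm_command --increments '[[[0,0,0,-0.1025],[-0.5,0,0,-0.1025],[0,2,-0.25,0],[0,4,-0.5,0],[0,4,-0.5,0],[0,4,-0.5,0],[0,4,-0.5,0],[0,4,-0.5,0],[0,4,-0.5,0],[0,4,-0.5,0],[0,2.2,-0.25,0],[1.5,0,0,0],[3,0,0,0],[3,0,0,0],[2.5,0,0,0],[1.5,0,0,0],[0,0,0,0],[0,0,0,0]]]'

```text
time: 38.38
eef_pos: [0.4875, 0.3189, 0.0861]
tcp_rot: [-0.064, 0.704, 0.064, 0.705]
contact_force: [0.2, 0.7, -1.3]
opening: 0.336
```

```bash
python3 - <<'E' 2>/dev/null
from mv import *
to(.4868,.3187,.0528,1.753)
A=np.mean([optics.read_camera("side").astype(float) for _ in range(2)],0)
show(A,"a16.png",240,320,290,400,7)
E
```

```text
t 38.375 pos [0.4875 0.3189 0.0861] q [ 0.4052  0.2467  1.9117 -0.0001  0.9813 -1.3472] F [ 0.2115  0.6826 -1.2747] op 0.33610205038873614
tool x [ 0.0018  0.0007 -1.    ] y [-0.1807  0.9835  0.0004] z [0.9835 0.1807 0.0019]
heading 1.752503350576168 turn about tool x (x down => minus yaw): -0.0004966494238318742
shift after turn (cm) [ 3.3271 -0.0075 -0.0746]
shift now (cm) [ 3.3271 -0.0075 -0.0746]
```

View pics/a16.png

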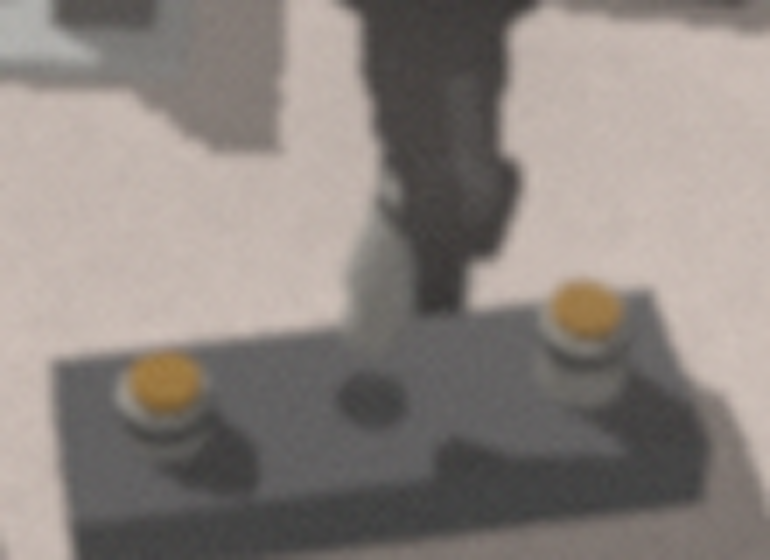

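arm_command --increments '[[[1.2,0,-0.05,0],[1,0,0,0],[0.6,0,0,0],[0.5,0,0,0],[0,0,0,0],[0,0,0,0]]]' --grip_force 25

```text
time: 39.22
eef_pos: [0.4864, 0.3187, 0.0523]
tcp_rot: [-0.064, 0.704, 0.064, 0.704]
contact_force: [0.3, -0.0, -1.9]
opening: 0.337
```

arm_command --increments '[[[0.1,0,-0.2,0],[0,0,-0.2,0],[0,0,-0.2,0],[0.02,0,-0.2,0],[0.02,0,-0.2,0],[0.02,0,-0.2,0],[0.02,0,-0.2,0],[0,0,0,0],[0,0,0,0]]]'

```text
time: 40.35
eef_pos: [0.4807, 0.3185, 0.0543]
tcp_rot: [-0.062, 0.696, 0.066, 0.712]
contact_force: [13.6, 3.3, -4.6]
opening: 0.336
```

```bash
python3 - <<'E' 2>/dev/null
from mv import *
info()
A=np.mean([optics.read_camera("side").astype(float) for _ in range(2)],0)
show(A,"a17.png",240,320,290,400,7)
E
```

```text
t 40.35 pos [0.4807 0.3185 0.0543] q [ 0.41    0.2724  1.9497 -0.0019  0.8964 -1.3417] F [13.6405  3.2911 -4.5553] op 0.3355092532955577
tool x [ 0.0218  0.0078 -0.9997] y [-0.1811  0.9835  0.0038] z [0.9832 0.181  0.0229]
```

View pics/a17.png

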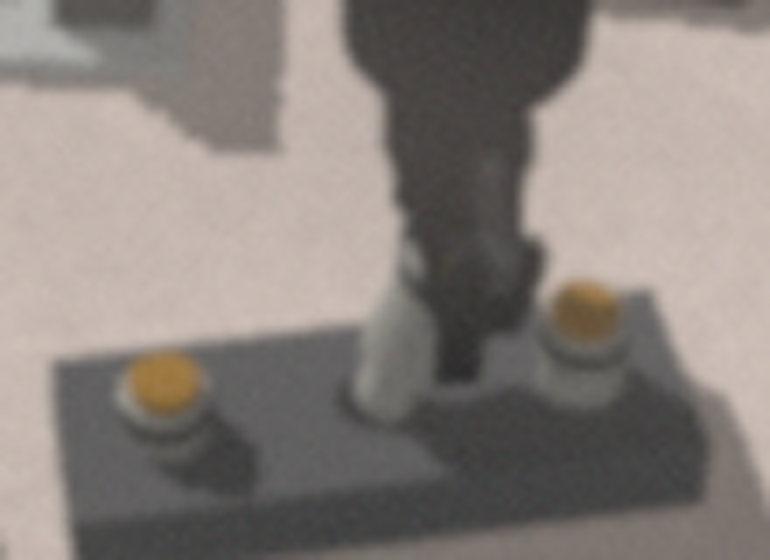

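arm_command --increments '[[[0,0,0,0],[0,0,0,0],[0,0,0,0],[0,0,0,0]]]' --grip_force 20

```text
time: 40.95
eef_pos: [0.4807, 0.3185, 0.0543]
tcp_rot: [-0.062, 0.696, 0.066, 0.712]
contact_force: [14.4, 3.4, -4.9]
opening: 0.338
```

arm_command --increments '[[[0,0,0,0],[0,0,0,0],[0,0,-0.2,0],[0,0,0,0]]]' --grip_force 20 --grip 0

```text
time: 41.45
eef_pos: [0.4793, 0.3183, 0.0549]
tcp_rot: [-0.062, 0.696, 0.066, 0.713]
contact_force: [14.5, 3.0, -2.2]
opening: 0.336
```

```bash
python3 - <<'E' 2>/dev/null
from mv import *
info()
A=np.mean([optics.read_camera("side").astype(float) for _ in range(2)],0)
show(A,"a18.png",255,310,320,375,11)
E
```

```text
t 41.45 pos [0.4793 0.3183 0.0549] q [ 0.4107  0.2683  1.9535 -0.0023  0.8953 -1.3409] F [14.4715  2.9969 -2.1664] op 0.33627220479275666
tool x [ 0.0232  0.0082 -0.9997] y [-0.1812  0.9834  0.0038] z [0.9832 0.1811 0.0243]
```

View pics/a18.png

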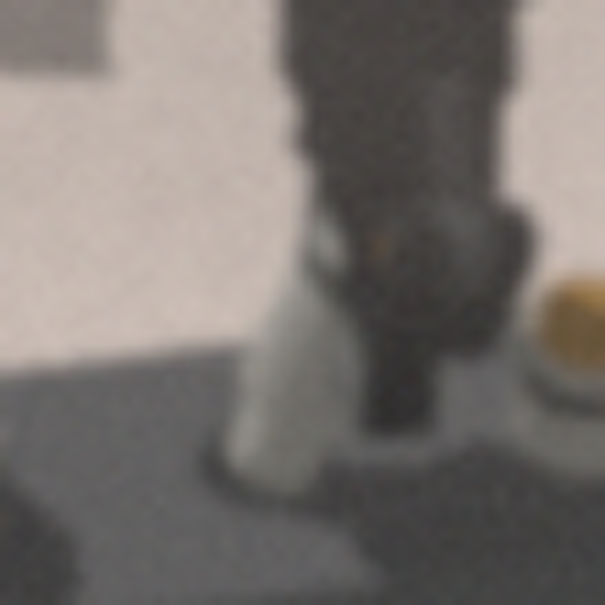

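arm_command --increments '[[[0.03,0,-0.2,0],[0.03,0,-0.2,0],[0.03,0,-0.2,0],[0,0,0,0]]]'

```text
time: 42.05
eef_pos: [0.4731, 0.3172, 0.0551]
tcp_rot: [-0.062, 0.696, 0.066, 0.712]
contact_force: [11.1, 2.1, 3.7]
opening: 0.337
```

```bash
python3 - <<'E' 2>/dev/null
from mv import *
info()
A=np.mean([optics.read_camera("side").astype(float) for _ in range(2)],0)
show(A,"a19.png",255,310,320,375,11)
E
```

```text
t 42.05 pos [0.4731 0.3172 0.0551] q [ 0.4134  0.2576  1.9665 -0.0023  0.8942 -1.3384] F [11.1327  2.1063  3.658 ] op 0.3370775527132954
tool x [ 0.022   0.0077 -0.9997] y [-0.1814  0.9834  0.0036] z [0.9832 0.1813 0.023 ]
```

View pics/a19.png

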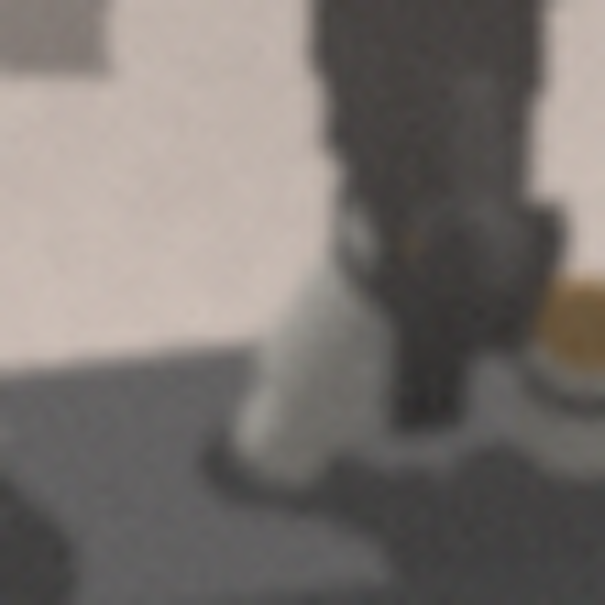

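arm_command --increments '[[[0,0,0.3,0],[0,0,0.2,0],[-0.3,0,0,0],[-0.6,0,0,0],[-1.2,0,0,0],[-2,0,0,0],[-3,0,0,0],[-3,0,0,0],[-2,0,0,0],[-1,0,0,0],[0,0,0,0],[0,0,0,0]]]' --grip_force 60

```text
time: 43.65
eef_pos: [0.4686, 0.3151, 0.1789]
tcp_rot: [-0.065, 0.705, 0.064, 0.703]
contact_force: [-0.7, 0.6, -2.5]
opening: 0.336
```

```bash
python3 - <<'E' 2>/dev/null
from mv import *
to(.585,.0085,.195,1.548)
A=np.mean([optics.read_camera("side").astype(float) for _ in range(4)],0);np.save("S5.npy",A)
show(A,"a20.png",200,260,320,380,10)
E
```

```text
t 43.65 pos [0.4686 0.3151 0.1789] q [ 0.4124  0.0959  1.8965 -0.      1.1519 -1.3405] F [-0.6584  0.5904 -2.4855] op 0.3364868044388083
tool x [-0.0025 -0.0011 -1.    ] y [-0.1811  0.9835 -0.0006] z [ 0.9835  0.1811 -0.0026]
heading 1.7528976488395087 turn about tool x (x down => minus yaw): 0.20489764883950867
shift after turn (cm) [ -1.6067 -30.393   12.3274]
shift now (cm) [ -1.6067 -32.2654   5.8856]
```

View pics/a20.png

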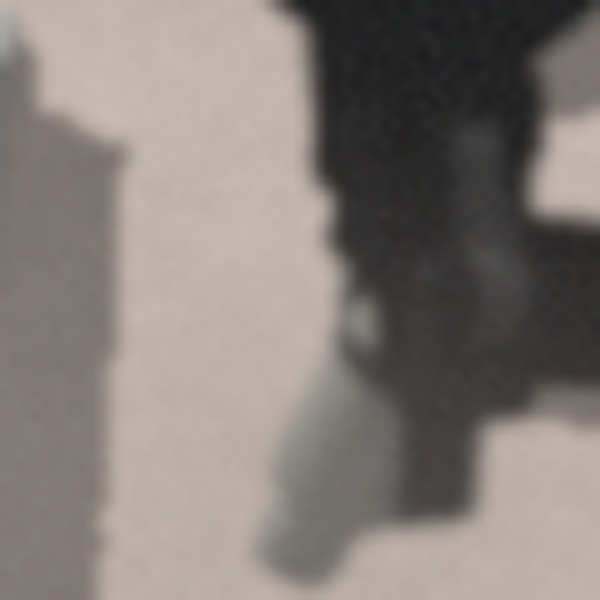

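```bash
cat > fit2.py <<'E'
from fit import *
import ov
def fit3(pts,y0,x0,yaw):
    def hh(p):
        L=ov.outline(np.array([p[0],y0(p[0]),p[1]]),p[2],yaw)
        return [cv2.convexHull(proj("side",np.vstack([L[i],L[j]])).astype(np.float32)) for i,j in((0,1),(2,3),(4,5))]
    f=lambda p:[cv2.pointPolygonTest(h,(float(a),float(b)),True) for H in[hh(p)] for k,a,b in pts for h in[H[k]]]
    return least_squares(f,x0,diff_step=1e-3,x_scale=[.01,.01,.1])
def ovl(im,nose,t,yaw,r0,r1,c0,c1,k):
    o=cv2.resize(np.clip(im[r0:r1,c0:c1],0,255).astype(np.uint8),None,fx=k,fy=k,interpolation=cv2.INTER_CUBIC)
    for L in ov.outline(np.array(nose),t,yaw):
        p=proj("side",L);q=np.stack([(p[:,1]-c0+.5)*k-.5,(p[:,0]-r0+.5)*k-.5],1).round().astype(np.int32);cv2.polylines(o,[q],True,(0,0,255),1)
    return o
E
python3 - <<'E' 2>/dev/null
from fit2 import *
z=lambda k,x,y:(k,(y+.5)/10-.5+200,(x+.5)/10-.5+320)
pts=[z(1,335,362),z(1,310,405),z(1,290,445),z(1,277,475),z(0,262,525),z(0,255,555),z(0,305,585),z(0,352,550),z(0,340,575)]
tcp=np.array([.4686,.3151,.1789]);y0=lambda x:tcp[1]+.185*(x-tcp[0])
for t0 in(.4,.6):
    r=fit3(pts,y0,[.49,.15,t0],.182);print(r.x,r.fun.round(2),r.cost, r.x[:2]-tcp[[0,2]])
n=[r.x[0],y0(r.x[0]),r.x[1]];print(n)
cv2.imwrite("pics/ov6.png",ovl(np.load("S5.npy"),n,r.x[2],.182,200,260,320,380,10))
E
```

```text
[0.4919 0.1559 0.4347] [-0.2   0.04  0.53  0.06  0.19 -0.41  0.34  0.36 -0.05] 0.38716012295668545 [ 0.0233 -0.023 ]
[0.4919 0.1559 0.4346] [-0.19  0.04  0.53  0.06  0.19 -0.41  0.34  0.36 -0.05] 0.3871531128190326 [ 0.0233 -0.023 ]
[np.float64(0.4918777464665463), np.float64(0.31940638309631103), np.float64(0.15585907278670919)]
```

View pics/ov6.png

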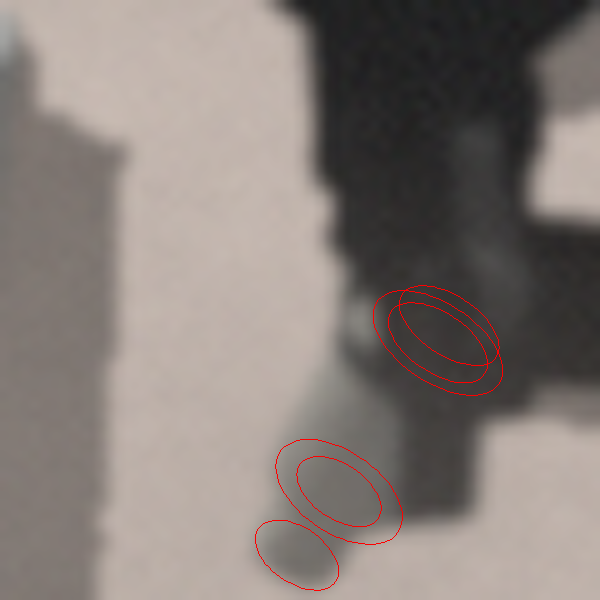

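```bash
python3 mv.py .4807 .3176 .053 1.753|tail -2
```

```text
shift after turn (cm) [12.6207  0.0221  1.2195]
shift now (cm) [12.6207  0.0223  1.2195]
```

arm_command --increments '[[[0.5,0,0.6,0],[1.5,0,0.6,0],[3,0,0,0],[3,0,0,0],[2.5,0,0,0],[1,0,0,0],[0.7,0,0,0],[0.4,0,0,0],[0,0,0,0],[0,0,0,0]]]' --grip_force 20

```text
time: 45.1
eef_pos: [0.4818, 0.318, 0.0552]
tcp_rot: [-0.064, 0.704, 0.064, 0.705]
contact_force: [-0.6, 0.2, -1.8]
opening: 0.335
```

Now push again, 19 mm total commanded.

arm_command --increments '[[[0.25,0,-0.2,0],[0.03,0,-0.25,0],[0.03,0,-0.25,0],[0.03,0,-0.25,0],[0.03,0,-0.25,0],[0.03,0,-0.25,0],[0.03,0,-0.25,0],[0.03,0,-0.2,0],[0,0,0,0]]]'

```text
time: 46.22
eef_pos: [0.469, 0.3163, 0.0541]
tcp_rot: [-0.063, 0.698, 0.066, 0.71]
contact_force: [7.7, 1.9, 2.3]
opening: 0.339
```

```bash
python3 - <<'E' 2>/dev/null
from mv import *
info()
A=np.mean([optics.read_camera("side").astype(float) for _ in range(2)],0)
show(A,"a21.png",255,310,320,375,11)
E
```

```text
t 46.225 pos [0.469  0.3163 0.0541] q [ 0.4146  0.2541  1.973  -0.0013  0.897  -1.3375] F [7.6668 1.8711 2.3188] op 0.33904969065608737
tool x [ 0.0164  0.0061 -0.9998] y [-0.1811  0.9835  0.003 ] z [0.9833 0.1811 0.0172]
```

View pics/a21.png

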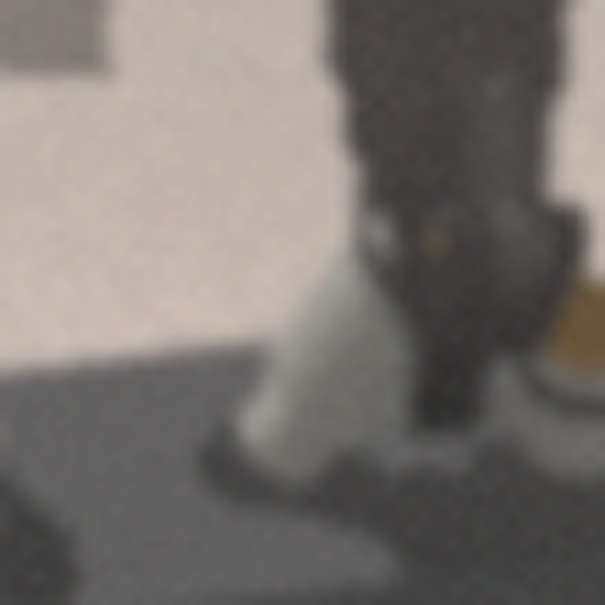

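arm_command --increments '[[[0.03,0,-0.2,0],[0.03,0,-0.2,0],[0,0,0,0]]]'

```text
time: 46.7
eef_pos: [0.4644, 0.3156, 0.0544]
tcp_rot: [-0.063, 0.699, 0.066, 0.709]
contact_force: [4.4, 0.2, 8.6]
opening: 0.338
```

arm_command --increments '[[[0,0,0.2,0],[0,0,0.2,0],[-0.3,0,0,0],[-0.6,0,0,0],[-1.2,0,0,0],[-2,0,0,0],[-3,0,0,0],[-3,0,0,0],[-2,0,0,0],[-0.5,0,0,0],[0,0,0,0],[0,0,0,0]]]' --grip_force 60

```text
time: 48.2
eef_pos: [0.4617, 0.3138, 0.1735]
tcp_rot: [-0.065, 0.705, 0.064, 0.703]
contact_force: [0.4, -0.6, -3.2]
opening: 0.338
```

```bash
python3 - <<'E' 2>/dev/null
from mv import *
to(.585,.0085,.195,1.548)
A=np.mean([optics.read_camera("side").astype(float) for _ in range(4)],0);np.save("S5.npy",A)
show(A,"a22.png",200,260,320,380,10)
E
```

```text
t 48.2 pos [0.4617 0.3138 0.1735] q [ 0.4153  0.0874  1.9161  0.      1.1411 -1.3376] F [ 0.446  -0.6471 -3.1871] op 0.33754737515497846
tool x [-0.0027 -0.0012 -1.    ] y [-0.1811  0.9835 -0.0007] z [ 0.9835  0.1811 -0.0029]
heading 1.7529011318072087 turn about tool x (x down => minus yaw): 0.2049011318072087
shift after turn (cm) [ -2.1439 -30.247   13.0215]
shift now (cm) [ -2.1439 -32.2637   6.5948]
```

View pics/a22.png

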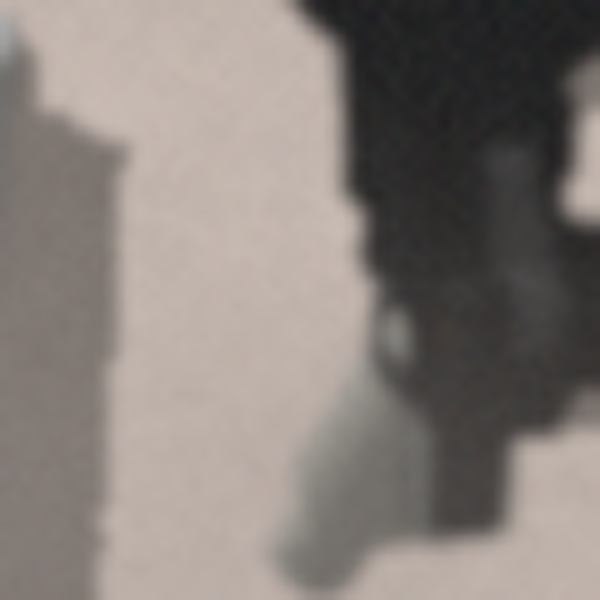

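```bash
python3 - <<'E' 2>/dev/null
from fit2 import *
z=lambda k,x,y:(k,(y+.5)/10-.5+200,(x+.5)/10-.5+320)
base=[z(1,370,368),z(1,340,405),z(1,312,450),z(1,299,480),z(0,286,525),z(0,274,555),z(0,320,592),z(0,366,560),z(0,355,575)]
tcp=np.array([.4617,.3138,.1735]);y0=lambda x:tcp[1]+.185*(x-tcp[0])
for pts in(base,base+[z(1,378,330)]):
    r=fit3(pts,y0,[.49,.15,.5],.182);print(r.x,r.fun.round(2),r.cost, r.x[:2]-tcp[[0,2]])
n=[r.x[0],y0(r.x[0]),r.x[1]]
cv2.imwrite("pics/ov7.png",ovl(np.load("S5.npy"),n,r.x[2],.182,200,260,320,380,10))
E
```

```text
[0.4885 0.154  0.5016] [ 0.03 -0.1   0.41 -0.09  0.55 -0.08  0.15  0.41  0.34] 0.40207439029740044 [ 0.0268 -0.0195]
[0.488  0.1539 0.4634] [ 0.63  0.29  0.57  0.12  0.4  -0.19  0.07  0.47  0.48 -0.9 ] 1.1331996679746938 [ 0.0263 -0.0196]
```

View pics/ov7.png

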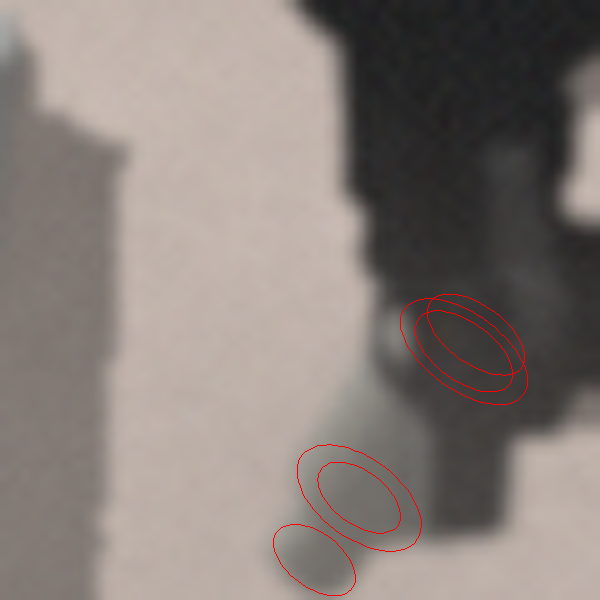

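```bash
python3 mv.py .631 .0106 .182 1.548|tail -2
```

```text
shift after turn (cm) [ -0.7817 -29.9533  17.5692]
shift now (cm) [ -0.7817 -32.901   11.1085]
```

arm_command --increments '[[[-0.8,0,0,0.1025],[0,0,0,0.1025],[0,-1.5,0.9,0],[0,-2.5,1.5,0],[0,-3,1.75,0],[0,-3,1.75,0],[0,-3,1.75,0],[0,-3,1.75,0],[0,-3,1.75,0],[0,-3,1.75,0],[0,-3,1.75,0],[0,-2.5,1.5,0],[0,-1.5,0.9,0],[0,0,0.1,0],[0,0,0,0],[0,0,0,0],[0,0,0,0]]]'

```text
time: 50.52
eef_pos: [0.6271, 0.0212, 0.1832]
tcp_rot: [0.008, 0.707, -0.008, 0.707]
contact_force: [0.7, 0.7, -1.8]
opening: 0.339
```

```bash
python3 - <<'E' 2>/dev/null
from fit2 import *
from mv import to
to(.631,.0106,.182,1.548)
A=np.mean([optics.read_camera("side").astype(float) for _ in range(4)],0);np.save("S6.npy",A)
s=sensors.get_state()["eef_pos"]
for q in("long_objective_center","long_objective_nose","long_objective_thread"): print(q,[(np.round(d["at"],1).tolist(),round(d["conf"],2)) for d in optics.place_of("side",q)][:2])
n=s+[.0272,-.0006,-.0195]
o=ovl(A,n,.48,-.023,150,220,255,325,9)
g=np.array([.7014,.0091,.0836]);u=R.from_euler("zy",[-.023,-.5]).apply([0,0,1])
p=proj("side",np.array([g,g+.09*u,g+.16*u]));q=np.stack([(p[:,1]-255+.5)*9-.5,(p[:,0]-150+.5)*9-.5],1).round().astype(np.int32);cv2.polylines(o,[q],False,(0,255,0),1)
cv2.imwrite("pics/f1.png",o)
cv2.imwrite("pics/f0.png",cv2.resize(A[150:220,255:325],None,fx=8,fy=8,interpolation=cv2.INTER_CUBIC))
E
```

```text
t 50.525 pos [0.6271 0.0212 0.1832] q [-0.1277  0.2252  1.7411  0.0001  1.1753 -1.6768] F [ 0.6887  0.7319 -1.7622] op 0.33874485256040393
tool x [-0.      0.0001 -1.    ] y [0.0217 0.9998 0.0001] z [ 0.9998 -0.0217 -0.    ]
heading 1.5491423248457101 turn about tool x (x down => minus yaw): 0.0011423248457100854
shift after turn (cm) [ 0.121  -1.0545  0.4147]
shift now (cm) [ 0.121  -1.055   0.4135]
long_objective_center [([168.0, 293.5], 0.42), ([234.2, 380.0], 0.27)]
long_objective_nose [([178.8, 287.6], 0.45)]
long_objective_thread []
```

View pics/f1.png

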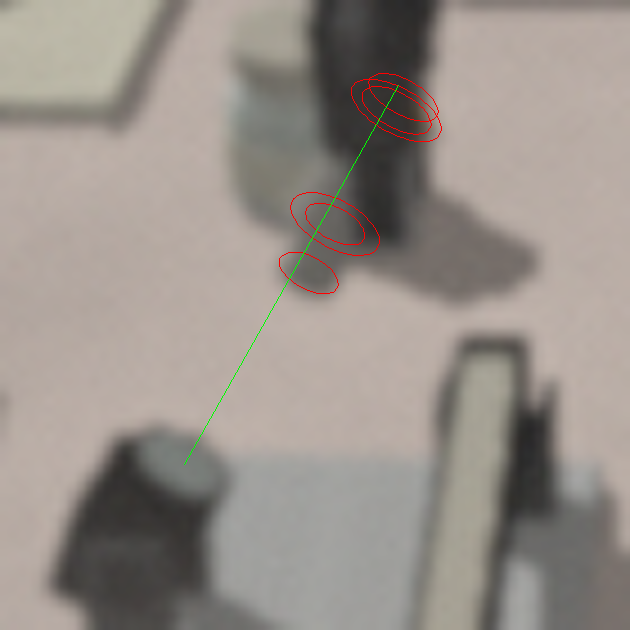

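View pics/f0.png

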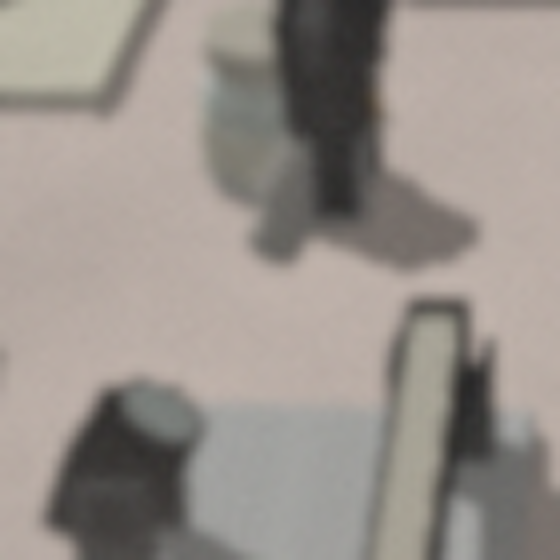

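arm_command --increments '[[[0.1,-0.5,0.2,0],[0,-0.5,0.25,0],[0,0,0,0],[0,0,0,0],[0,0,0,0]]]'

```text
time: 51.5
eef_pos: [0.6316, 0.0104, 0.1821]
tcp_rot: [0.008, 0.707, -0.008, 0.707]
contact_force: [0.2, 0.6, -1.6]
opening: 0.336
```

```bash
python3 - <<'E' 2>/dev/null
from fit2 import *
from mv import to
to(.631,.0106,.182,1.548)
A=np.mean([optics.read_camera("side").astype(float) for _ in range(4)],0);np.save("S6.npy",A)
s=sensors.get_state()["eef_pos"]
n=s+[.0272,-.0006,-.0195]
o=ovl(A,n,.48,-.023,145,215,255,325,9)
g=np.array([.7014,.0091,.0836]);u=R.from_euler("zy",[-.023,-.5]).apply([0,0,1])
print("nose in glass frame",R.from_euler("zy",[-.023,-.5]).inv().apply(n-g))
p=proj("side",np.array([g,g+.09*u,g+.16*u]));q=np.stack([(p[:,1]-255+.5)*9-.5,(p[:,0]-145+.5)*9-.5],1).round().astype(np.int32);cv2.polylines(o,[q],False,(0,255,0),1)
cv2.imwrite("pics/f2.png",o)
E
```

```text
t 51.5 pos [0.6316 0.0104 0.1821] q [-0.144   0.2353  1.7312  0.0001  1.1752 -1.692 ] F [ 0.2084  0.5622 -1.5712] op 0.3364969508762083
tool x [-0.      0.0001 -1.    ] y [0.0229 0.9997 0.0001] z [ 0.9997 -0.0229 -0.    ]
heading 1.5479387485734546 turn about tool x (x down => minus yaw): -6.125142654545002e-05
shift after turn (cm) [ 0.0129  0.0213 -0.0623]
shift now (cm) [ 0.0129  0.0213 -0.0623]
nose in glass frame [0.0005 0.0007 0.0898]
```

View pics/f2.png

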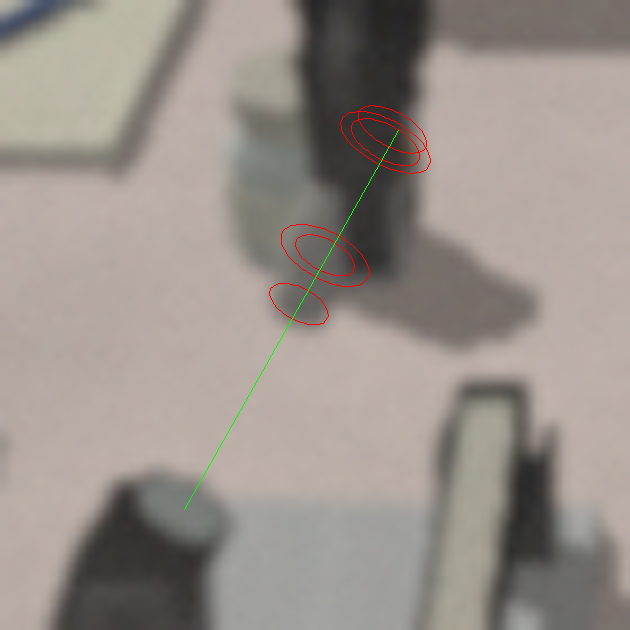

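```bash
python3 - <<'E'
from plant import sensors,optics,ctrl
for q in("bar_center","cradle_mid"): print(q,[(d["at"],d["conf"]) for d in optics.place_of("side",q)][:1])
print(sensors.get_state()["dq"],sensors.get_state()["contact_force"])
print(ctrl.sign_off())
E
```

```text
bar_center [([210.0, 303.3], 0.64)]
cradle_mid [([212.4, 304.1], 0.87)]
[-0.0010153   0.00096165 -0.00072989 -0.00012257 -0.00126857 -0.00073543] [-0.11276735 -0.43191877 -2.13696994]
the job is handed in; nothing more can be done
None
```

The job is handed in at about 52 s of the 67 s limit. The light bar is laid in both cradles and released, and the long objective is held in front of the inspection camera. No verdict is reported.

**Bar:** I set it down until it made light contact at the expected height, opened the fingers and backed off. Both camera views then put it within about 1–2 mm of the home position, parallel to the cradles. One far-end point sat about 1 pixel off in the side view.

**Objective:** The gripper can only point straight down. To tilt the objective I levered its nose against the lip of its own rack hole while holding it lightly. This took three pushes, because the first two gave about 0.33 and 0.43 rad, less tilt than needed. It was then gripped at 60 N and carried to the camera.

**Last checks:**
- By arm position and the picture fit, the nose is about 90 mm from the glass and within about 1 mm of the estimated line of sight. The side view put the nose about 2 mm off that just before a last 1 cm shift.
- The arm was still, and the wrist felt only the objective's weight.
- The objective's tilt fits to 0.46–0.50 rad.

**Where checks disagreed:**
- The camera's tilt came out between 0.40 and 0.57 rad depending on the method; I used 0.50. Across that range the error should stay within about 0.1 rad and 9 mm, inside the limits.
- The two cameras disagreed by up to about 9 mm sideways (mostly 3–7 mm).
- The arm blocked the top view at the end, so the final sideways centring rests on arm position, not a picture.
- I saw no sign of anything else on the desk moving, but I did not measure it at the end.

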